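# Load the battery carrier and show its underside to the inspection camera

## Robot

A 7-joint arm with a two-finger parallel gripper is mounted at the origin on a cart in front of the work surface, level with it; the furniture and walls round the work are solid. World frame = base frame: x ahead of the robot, y to its left, z up, the work surface at z = 0. Lengths are in m, angles in rad, forces in N, time in s.
With the tool pointing down it reaches from about 0.425 to 0.925 m from the base axis. Payload 6.8 kg.
Tool frame: the origin (TCP) lies on the centre line of the jaws, within the pads' length; the fingertips stand 25 mm ahead of it and the grasp point (between the pads) lies 6 mm ahead of it; z points along the fingers, y is the line along which they close (so a half turn about z gives the same grasp; the last joint's range is limited). The gripper opens to 85 mm and grips with 20 to 120 N. Pads are 22 mm wide; open, the fingers measure 114 mm over their backs; the gripper's body (76 mm by 85 mm) begins 54 mm behind the grasp point. The pads swing forward as they close: fully open they stand 13 mm farther back than shut.
Start: joints at [-1.222, 0.477, 0.022, 1.555, -0.011, 1.109, -0.083], TCP at [0.298, 0.606, 0.256] pointing down, gripper open.
Joint ranges: [-2.96, 2.96], [-0.34, 2.1], [-1.41, 1.46], [0.24, 2.44], [-1.37, 4.51], [0.17, 1.92], [-2.96, 2.96]. Speed limits (rad/s): [2.39, 2.39, 3.14, 3.14, 3.14, 3.14, 3.14].

## Interface

Orientations are given as a rotation vector (axis times angle).
In Python, from bench import status, imaging, workorder gives the robot as it stands.
- The arm moves only by the tool send_rows, never from a script. Its argument "steps" is a list of rows, each an object of numbers: "dx", "dy", "dz": the shift along the tool's x, y, z in cm; "yaw": the turn about the tool's z in degrees; "gripper": the opening, from 0 (shut) to 1 (fully open). A call has 1 to 5 rows; each row is the pose to reach, as a shift and turn from the pose commanded when the call began, along the tool's axes at that moment; what a row does not reach only later rows make up. A row lasts 1/8 s, in which the tool goes at most 62.5 mm and 10.7 degrees, less where a joint would pass 70% of its speed; a pose out of reach is approached as far as the arm can. A call with a gripper value outside its range is refused whole. The fingers move at their own pace and stop on an object; "force" is the grip in N (left out, the last holds). Time passes only in rows, so rows that repeat a pose let the fingers close. It gives the time, the measured TCP pose, the force, the opening and the grip force at its end, in the units of the state.
- status.get_obs(): the state, without advancing time (a new reading comes with each control period).
- imaging.grab_frame(name): name is "scene" or "top" or "wrist"; returns a dict with "color" (420x560x3 uint8, red, green, blue), "depth" (420x560 float32, m along the optical axis (not along the pixel's ray), 0 where there is no reading), "K" (3x3 intrinsics, pixels), "R" (3x3) and "t" (3): a world point X has camera coordinates R X + t. Camera axes: x right, y down, z forward; pixel columns grow to the right and rows downward; lengths in m; the calibration is good to about 2 mm. A picture is of the moment at which its call begins.
- workorder.hand_in(): hands the job in; it is judged then, once.
The state is a dict: "clock": time; "joints": joint angles; "qvel": joint speeds; "tau": joint torques, N m; "tcp_pos": TCP position; "orientation": TCP orientation; "contact_force": force on the tool from outside, world axes, zero at the start; "moment": the same for the moment, N m; "grip_width": finger opening in m; "gripper_force": force on a finger pad.
Only numpy, scipy, OpenCV 4.12 (cv2) and the standard library are available. Lean on these libraries where they do the work, as an engineer would, in place of code of your own. Each camera call takes 0.05 s, during which the arm holds its last target. There are 200 camera calls.

## Task

Put the two AA cells into the two bays of the black battery carrier on the bench, one in each bay, both with the cream plus end towards the carrier's end lug with the two press studs. Then pick up the loaded carrier and hold it still in front of the inspection camera for a picture of its underside: underside facing the lens squarely, the middle of the carrier on the lens axis about 12 cm from the lens, long sides level (parallel to the bench). Finish while still holding it there, and leave the 9 V battery, the loupe and the screwdriver where they are.

Things in the scene. Friction and masses are not known exactly. Their poses are not given: they have to be found in the camera images.
- cell_carrier: black plastic battery carrier, 60 g, loose on the bench, bays open upwards. Origin: centre of its underside, midway between the bays; y along its length to the lug, x across, z up. Base 25 x 120 mm, 8 mm thick; walls up to z = 18 mm. Grip it from above across its 25 mm width at the middle (|y| < 11 mm), where the side walls are full height; seated cells reach z = 22 mm
- bay_lug (a point): centre of the floor of the bay next to the lug, at carrier (0, 29, 8) mm. A bay is 54 mm long (y), 18 mm wide, 10 mm deep; its side walls (3.5 mm) are cut away down to the floor beside its middle 36 mm, so fingers that hold a cell across can reach in
- bay_far (a point): centre of the floor of the other, equal bay, at carrier (0, -29, 8) mm
- lug (a point): the two press studs on the flat end lug, at carrier (0, 69, 6) mm; the lug is 20 mm wide, 4 mm thick, ends at y = 77 mm, studs up to z = 10 mm. Both plus ends go towards it
- cell_1: AA cell, a cylinder 14 mm in diameter and 50 mm long, 24 g, dark green with a cream band at its plus end, lying on the bench; may roll. Origin on its surface below the middle (as built), its y axis runs along the cell, away from the plus end
- cell_1_mid (a point): centre of cell_1 on its axis (7 mm above the bench when it lies there; 15 mm above the carrier's underside when seated)
- cell_1_plus (a point): tip of the plus end of cell_1 on its axis, 25 mm from its middle
- cell_2: AA cell, a cylinder 14 mm in diameter and 50 mm long, 24 g, dark green with a cream band at its plus end, lying on the bench; may roll. Same as cell_1
- cell_2_mid (a point): centre of cell_2 on its axis
- cell_2_plus (a point): tip of the plus end of cell_2 on its axis, 25 mm from its middle
- inspection_camera: fixed grey camera, 40 x 50 x 46 mm, black lens barrel 34 mm across and 32 mm long, on a low bracket (base 100 x 80 mm), lens about 98 mm above the bench. It looks upwards, leaning 0.40 rad (23 degrees) from vertical to its front, roughly towards the robot. Origin: centre of the lens front; z: optical axis, out of the lens; y: level, along the 50 mm side
- focus (a point): point on the optical axis 120 mm in front of the lens, where the centre of the carrier's underside belongs, with the carrier's z along the camera's z and its y along the camera's y (either way round)
- battery_9v: bystander, not to be disturbed: 9 V block battery, 48 x 26 x 18 mm, origin at the centre of its underside
- eyeglass_loupe: bystander, not to be disturbed: black eye loupe, 34 mm in diameter, 28 mm high, origin at the centre of its underside
- screwdriver_blue: bystander, not to be disturbed: blue screwdriver, 150 mm long along its y, 19 mm thick, origin at the centre of its underside
There are look-alikes about, which are no part of the job. Leave any purple look-alike of the cell_1 alone. What is shaped like the cell_2 but purple is not meant.

How it is judged:
On the way, in this order (a step that is already met when the one before it is completed fails the run):
1. one cell lies in a bay of the standing carrier, the right way round, and is let go (height (world z) of cell_carrier below 0.006 m and angle between cell_carrier's own z axis and vertical below 0.1 rad and ((x of cell_1_mid in the frame of cell_carrier between -0.004 and 0.004 m and z of cell_1_mid in the frame of cell_carrier between 0.01 and 0.0185 m and ((y of cell_1_mid in the frame of cell_carrier between -0.035 and -0.023 m and y of cell_1_plus in the frame of cell_carrier between -0.012 and 0.003 m) or (y of cell_1_mid in the frame of cell_carrier between 0.023 and 0.035 m and y of cell_1_plus in the frame of cell_carrier between 0.046 and 0.061 m)) and contact force between cell_1 and the fingers below 0.1 N) or (x of cell_2_mid in the frame of cell_carrier between -0.004 and 0.004 m and z of cell_2_mid in the frame of cell_carrier between 0.01 and 0.0185 m and ((y of cell_2_mid in the frame of cell_carrier between -0.035 and -0.023 m and y of cell_2_plus in the frame of cell_carrier between -0.012 and 0.003 m) or (y of cell_2_mid in the frame of cell_carrier between 0.023 and 0.035 m and y of cell_2_plus in the frame of cell_carrier between 0.046 and 0.061 m)) and contact force between cell_2 and the fingers below 0.1 N))), for 0.2 s.
2. both cells lie in the bays of the standing carrier, the right way round, and are let go (height (world z) of cell_carrier below 0.006 m and angle between cell_carrier's own z axis and vertical below 0.1 rad and x of cell_1_mid in the frame of cell_carrier between -0.004 and 0.004 m and z of cell_1_mid in the frame of cell_carrier between 0.01 and 0.0185 m and ((y of cell_1_mid in the frame of cell_carrier between -0.035 and -0.023 m and y of cell_1_plus in the frame of cell_carrier between -0.012 and 0.003 m) or (y of cell_1_mid in the frame of cell_carrier between 0.023 and 0.035 m and y of cell_1_plus in the frame of cell_carrier between 0.046 and 0.061 m)) and x of cell_2_mid in the frame of cell_carrier between -0.004 and 0.004 m and z of cell_2_mid in the frame of cell_carrier between 0.01 and 0.0185 m and ((y of cell_2_mid in the frame of cell_carrier between -0.035 and -0.023 m and y of cell_2_plus in the frame of cell_carrier between -0.012 and 0.003 m) or (y of cell_2_mid in the frame of cell_carrier between 0.023 and 0.035 m and y of cell_2_plus in the frame of cell_carrier between 0.046 and 0.061 m)) and contact force between each of cell_1, cell_2 and the fingers below 0.1 N), for 0.2 s.
At the end, for the whole second after the job is handed in: Fingers hold the carrier (over 2 N, under 20 mm/s, over 150 mm up, clear of the camera), cells seated, plus ends to the lug; underside centre 100 to 140 mm from the lens and within 15 mm of its axis in x and y; underside square to the lens and long sides along the camera's y, each within 0.17 rad (x of cell_1_mid in the frame of cell_carrier between -0.004 and 0.004 m and z of cell_1_mid in the frame of cell_carrier between 0.01 and 0.0185 m and ((y of cell_1_mid in the frame of cell_carrier between -0.035 and -0.023 m and y of cell_1_plus in the frame of cell_carrier between -0.012 and 0.003 m) or (y of cell_1_mid in the frame of cell_carrier between 0.023 and 0.035 m and y of cell_1_plus in the frame of cell_carrier between 0.046 and 0.061 m)) and x of cell_2_mid in the frame of cell_carrier between -0.004 and 0.004 m and z of cell_2_mid in the frame of cell_carrier between 0.01 and 0.0185 m and ((y of cell_2_mid in the frame of cell_carrier between -0.035 and -0.023 m and y of cell_2_plus in the frame of cell_carrier between -0.012 and 0.003 m) or (y of cell_2_mid in the frame of cell_carrier between 0.023 and 0.035 m and y of cell_2_plus in the frame of cell_carrier between 0.046 and 0.061 m)) and z of cell_carrier in the frame of inspection_camera between 0.1 and 0.14 m and x of cell_carrier in the frame of inspection_camera between -0.015 and 0.015 m and y of cell_carrier in the frame of inspection_camera between -0.015 and 0.015 m and angle between the z axis of cell_carrier and the z axis of inspection_camera, either way round below 0.17 rad and angle between the y axis of cell_carrier and the y axis of inspection_camera, either way round below 0.17 rad and angle between cell_carrier's own z axis and vertical below 1 rad and height (world z) of cell_carrier above 0.15 m and contact force between cell_carrier and the fingers above 2 N and contact force between cell_carrier and inspection_camera below 0.1 N and linear speed of cell_carrier below 0.02 m/s); the arm keeps its last pose, push and grip.
It fails at once if the 9 V battery is moved by more than 20 mm (distance of battery_9v from where it was at the start of the episode above 0.02 m).
It fails at once if the loupe is moved by more than 20 mm (distance of eyeglass_loupe from where it was at the start of the episode above 0.02 m).
It fails at once if the screwdriver is moved by more than 20 mm (distance of screwdriver_blue from where it was at the start of the episode above 0.02 m).
It also fails if it takes over 72 s, if anything falls off the work surface, if the arm or the gripper's body presses on something with over 40 N, if the wrist force passes 120 N, or if a joint passes its speed limit or range.

## Working session

There is one attempt and no reset: what is moved stays moved. The work goes in short steps, Python scripts to look and compute and a tool call to move; the robot and the scene stay as the last step left them, time stands still between calls to the robot, and variables do not carry over. Pictures are saved under pics/ and viewed, at most 10 in all, crops included, and the job is handed in when it is done.

Besides the shell and the picture viewer there is one more tool, called after ">>>" by a JSON object that holds its "api" and its "payload". send_rows: Moves the arm, as the interface text tells. Its arguments: {"type":"object","properties":{"steps":{"type":"array"},"force":{"type":"number"}},"required":["steps"]}

```bash
mkdir -p pics
cat > h.py <<'E'
import numpy as np,cv2
from bench import status,imaging
from scipy.spatial.transform import Rotation as Ro
def grab(n):
    f=imaging.grab_frame(n); np.savez(f'{n}.npz',**f); return f
def load(n): return dict(np.load(f'{n}.npz'))
def pt(f,u,v,z=None):
    K,R,t=f['K'],f['R'],f['t']; r=np.linalg.inv(K)@np.array([u,v,1.]); c=-R.T@t; d=R.T@r
    if z is None: return c+d*f['depth'][int(round(v)),int(round(u))]
    return c+d*(z-c[2])/d[2]
def save(f,name,crop=None,s=1):
    a=f['color'][:,:,::-1]
    if crop: a=a[crop[1]:crop[3],crop[0]:crop[2]]
    cv2.imwrite('pics/'+name,cv2.resize(a,None,fx=s,fy=s,interpolation=cv2.INTER_CUBIC))
def proj(f,X):
    p=f['K']@(f['R']@np.array(X)+f['t']); return p[:2]/p[2]
E
python3 - <<'E'
from h import *
o=status.get_obs(); print({k:np.round(v,3) for k,v in o.items()})
print(Ro.from_rotvec(o['orientation']).as_matrix().round(3))
for n in ['top','scene']:
    f=grab(n); save(f,n+'.png',s=1.4); print(n,f['K'],-f['R'].T@f['t'],f['R'])
E
```

```text
{'clock': np.float64(0.0), 'joints': array([-1.222,  0.478,  0.022,  1.556, -0.011,  1.109, -0.083]), 'qvel': array([-0.   ,  0.   , -0.002, -0.002, -0.002,  0.   , -0.001]), 'tau': array([ 1.0000e-03, -5.9646e+01,  1.6080e+00, -2.8119e+01,  1.3000e-02,
        1.0000e-02,  0.0000e+00]), 'tcp_pos': array([0.297, 0.605, 0.255]), 'orientation': array([-7.11e-01, -3.06e+00,  3.00e-03]), 'contact_force': array([0.233, 0.349, 0.304]), 'moment': array([ 0.018, -0.056,  0.046]), 'gripper_force': np.float64(0.0), 'grip_width': np.float64(0.085)}
[[-0.898  0.441 -0.001]
 [ 0.441  0.898 -0.002]
 [-0.    -0.002 -1.   ]]
top [[466.50279926   0.         276.88798408]
 [  0.         466.50279926 211.8431853 ]
 [  0.           0.           1.        ]] [0.453284   0.20584279 1.15972023] [[-0.01667543 -0.99985278 -0.00404447]
 [-0.99552871  0.01697919 -0.09292096]
 [ 0.09297595  0.00247689 -0.99566527]]
scene [[504.8961409    0.         283.52613572]
 [  0.         504.8961409  215.81841317]
 [  0.           0.           1.        ]] [-8.90704053e-05 -5.02058461e-01  5.06656673e-01] [[ 7.99894680e-01 -6.00140338e-01 -2.75912352e-04]
 [-2.34837541e-01 -3.12579136e-01 -9.20405135e-01]
 [ 5.52286004e-01  7.36291965e-01 -3.90965869e-01]]
```

View pics/top.png

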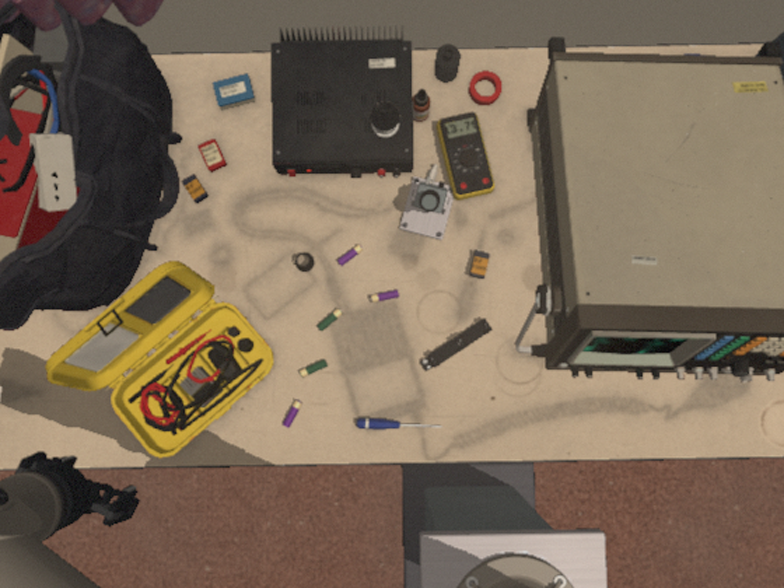

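View pics/scene.png

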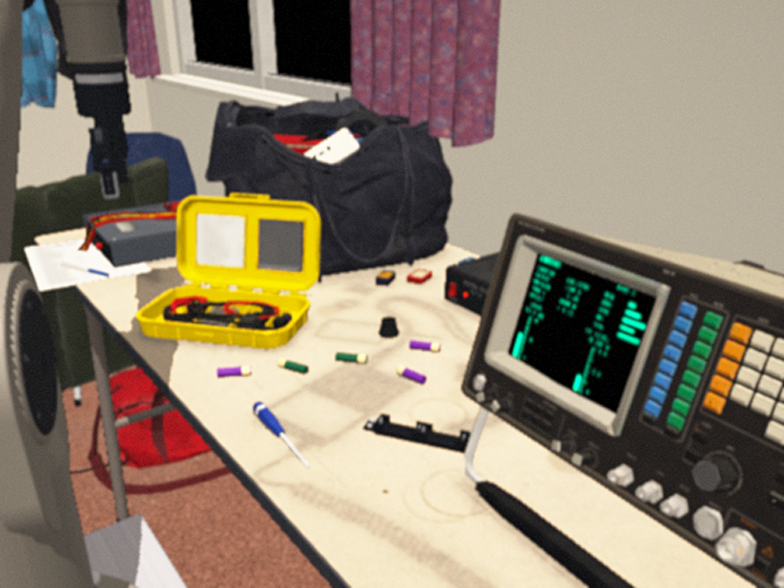

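The top view (1.4x) shows two green cells at (329,320) and (313,368), with purple look-alikes at (349,255), (383,296) and (292,413), which I'll leave alone. The carrier is at (455,345), the camera at (428,205), the loupe at (303,261) and the screwdriver at (395,425). Two 9 V-shaped blocks are at (478,264) and (195,188). I'll confirm the cells and the lug in a crop.

Run:
```python
from h import *
f=load('top'); save(f,'crop.png',(200,120,360,270),5)
# masks
hsv=cv2.cvtColor(f['color'],cv2.COLOR_RGB2HSV)
m=((hsv[...,0]>55)&(hsv[...,0]<95)&(hsv[...,1]>80)).astype('uint8'); m[:205]=0;m[270:]=0;m[:,:205]=0;m[:,250:]=0
n,l,s,c=cv2.connectedComponentsWithStats(m)
for i in range(1,n):
    if s[i,4]>15: print(s[i],c[i],pt(f,*c[i],z=.01), cv2.minAreaRect(np.argwhere(l==i)[:,::-1].astype('float32')))
```

```text
(no output)
```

View pics/crop.png

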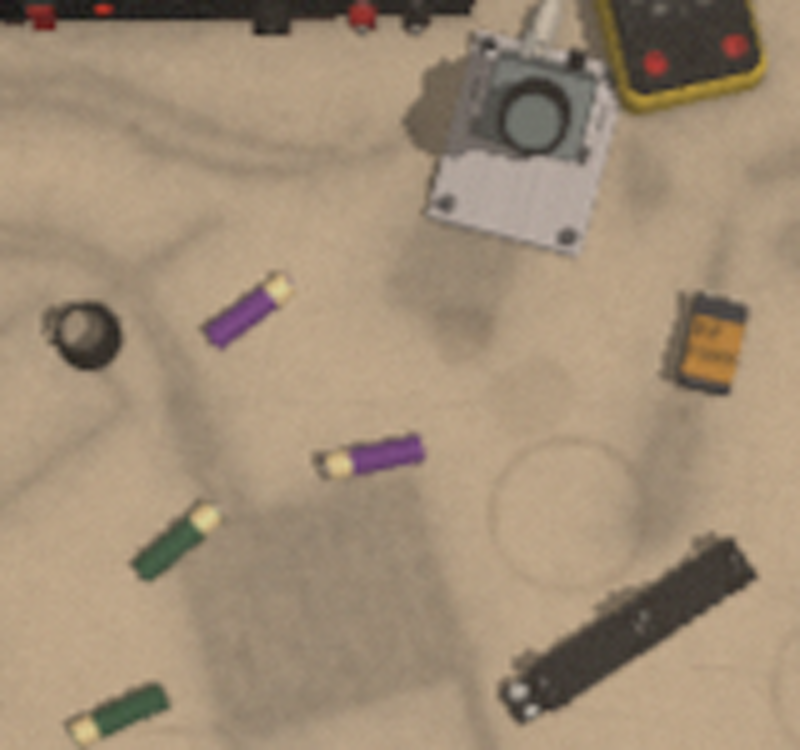

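The crop confirms both green cells, which match "dark green with cream band". Their plus tips are at crop (213,510) and (72,732), and their minus ends at (140,570) and (165,693). The carrier's lug studs are at its lower-left end (523,700). The moves offer no tilt, yet the final pose needs 23°. I'll localise everything, and also see what the arm does with an out-of-reach pose (high up, in free space).

Run:
```python
from h import *
f=load('top')
P=lambda u,v,z: pt(f,200+u/5,120+v/5,z)
A=[P(213,510,.007),P(140,571,.007)];B=[P(72,732,.007),P(166,694,.007)]
for n,(p,m) in dict(A=A,B=B).items():
    d=p-m; print(n,((p+m)/2).round(4),np.degrees(np.arctan2(d[1],d[0])).round(1),np.linalg.norm(d).round(4))
s=P(523,700,.01); e=P(742,558,.018); d=s-e
print('carrier stud',s.round(4),'far end',e.round(4),np.linalg.norm(d),np.degrees(np.arctan2(d[1],d[0])).round(1))
for n,q in dict(cam=(533,117,.098),baseFL=(430,212,.005),baseFR=(578,252,.005),loupe=(88,335,.028),b9=(712,345,.018),p1=(247,312,.007),p2=(370,457,.007)).items(): print(n,P(*q).round(3), f['depth'][120+q[1]//5,200+q[0]//5])
```

```text
A [0.5223 0.3123 0.007 ] -50.9 0.0469
B [0.4379 0.3413 0.007 ] 111.0 0.0496
carrier stud [0.441  0.1428 0.01  ] far end [0.5084 0.0345 0.018 ] 0.12775775570048198 121.9
cam [0.711 0.137 0.098] 1.0835353
baseFL [0.685 0.184 0.005] 1.1704152
baseFR [0.664 0.11  0.005] 1.1655184
loupe [0.623 0.353 0.028] 1.1711628
b9 [0.614 0.046 0.018] 1.1513556
p1 [0.636 0.276 0.007] 1.1600654
p2 [0.562 0.216 0.007] 1.1517283
```

>>> {"api": "send_rows", "payload": {"steps": [{"dz": -6,"gripper": 1},{"dz": -12},{"dz": -18},{"dz": -24},{"dz": -30}]}}

```text
validation failed for argument at $.st...
```

>>> {"api": "send_rows", "payload": {"steps": [{"dz": -6},{"dz": -12},{"dz": -18},{"dz": -24},{"dz": -30}]}}

```text
validation failed for argument at $.st...
```

>>> {"api": "send_rows", "payload": {"steps": [{"dx": 0,"dy": 0,"dz": -6,"yaw": 0,"gripper": 1},{"dx": 0,"dy": 0,"dz": -12,"yaw": 0,"gripper": 1},{"dx": 0,"dy": 0,"dz": -18,"yaw": 0,"gripper": 1},{"dx": 0,"dy": 0,"dz": -24,"yaw": 0,"gripper": 1},{"dx": 0,"dy": 0,"dz": -30,"yaw": 0,"gripper": 1}]}}

```text
clock: 0.72
tcp_pos: [0.2976, 0.6053, 0.558]
orientation: [-0.711, -3.06, 0.001]
contact_force: [0.3, 0.7, 0.2]
grip_width: 0.0854
gripper_force: 0.0
```

>>> {"api": "send_rows", "payload": {"steps": [{"dx": 0,"dy": 0,"dz": -6,"yaw": 0,"gripper": 1},{"dx": 0,"dy": 0,"dz": -12,"yaw": 0,"gripper": 1},{"dx": 0,"dy": 0,"dz": -18,"yaw": 0,"gripper": 1},{"dx": 0,"dy": 0,"dz": -24,"yaw": 0,"gripper": 1},{"dx": 0,"dy": 0,"dz": -30,"yaw": 0,"gripper": 1}]}}

```text
clock: 1.35
tcp_pos: [0.2376, 0.5484, 0.8042]
orientation: [0.651, 2.961, 0.43]
contact_force: [2.1, 0.8, -0.7]
grip_width: 0.0856
gripper_force: 0.0
```

>>> {"api": "send_rows", "payload": {"steps": [{"dx": 0,"dy": 0,"dz": 6,"yaw": 0,"gripper": 1},{"dx": 0,"dy": 0,"dz": 12,"yaw": 0,"gripper": 1},{"dx": 0,"dy": 0,"dz": 18,"yaw": 0,"gripper": 1},{"dx": 0,"dy": 0,"dz": 24,"yaw": 0,"gripper": 1},{"dx": 0,"dy": 0,"dz": 30,"yaw": 0,"gripper": 1}]}}

```text
clock: 1.98
tcp_pos: [0.2788, 0.6241, 0.513]
orientation: [0.651, 2.965, 0.425]
contact_force: [0.2, 0.6, 0.0]
grip_width: 0.0853
gripper_force: 0.0
```

Run:
```python
from h import *
print(Ro.from_rotvec([.651,2.961,.43]).as_matrix().round(3))
o=status.get_obs(); print({k:np.round(v,3) for k,v in o.items() if k in('joints','tcp_pos','orientation')})
print(Ro.from_rotvec(o['orientation']).as_matrix().round(3))
```

```text
[[-0.907  0.399  0.136]
 [ 0.422  0.87   0.254]
 [-0.017  0.288 -0.957]]
{'joints': array([-1.295,  0.226,  0.039,  1.372,  0.042,  1.259, -0.127]), 'tcp_pos': array([0.279, 0.624, 0.513]), 'orientation': array([0.651, 2.965, 0.425])}
[[-0.907  0.4    0.133]
 [ 0.421  0.872  0.252]
 [-0.015  0.284 -0.959]]
```

The tilt gained at the reach limit is kept, so pushing past the outer limit tilts the tool outward, which is what the final pose needs. I'll use the inner limit to take this one back out.

>>> {"api": "send_rows", "payload": {"steps": [{"dx": 0,"dy": -6,"dz": 2,"yaw": 0,"gripper": 1},{"dx": 0,"dy": -12,"dz": 4,"yaw": 0,"gripper": 1},{"dx": 0,"dy": -18,"dz": 6,"yaw": 0,"gripper": 1},{"dx": 0,"dy": -24,"dz": 8,"yaw": 0,"gripper": 1},{"dx": 0,"dy": -30,"dz": 10,"yaw": 0,"gripper": 1}]}}

```text
clock: 2.6
tcp_pos: [0.1726, 0.3888, 0.3346]
orientation: [0.651, 2.965, 0.425]
contact_force: [-0.4, -0.3, 0.6]
grip_width: 0.0857
gripper_force: 0.0
```

```bash
cat >> h.py <<'E'
def st():
    o=status.get_obs(); R=Ro.from_rotvec(o['orientation']).as_matrix()
    print('t',o['clock'].round(2),'q',np.round(o['joints'],3),'p',np.round(o['tcp_pos'],4),'z',R[:,2].round(3),'y',R[:,1].round(3),'F',np.round(o['contact_force'],1),'w',o['grip_width'].round(4),'g',o['gripper_force'].round(1)); return o,R
E
python3 -c "from h import *;st()"
```

```text
Traceback (most recent call last):
  File "h.py", line 19, in st
    print('t',o['clock'].round(2),'q',np.round(o['joints'],3),'p',np.round(o['tcp_pos'],4),'z',R[:,2].round(3),'y',R[:,1].round(3),'F',np.round(o['contact_force'],1),'w',o['grip_width'].round(4),'g',o['gripper_force'].round(1)); return o,R
              ^^^^^^^^^^^^^^^^
AttributeError: 'float' object has no attribute 'round'
```

>>> {"api": "send_rows", "payload": {"steps": [{"dx": 0,"dy": -3,"dz": 1,"yaw": 0,"gripper": 1},{"dx": 0,"dy": -6,"dz": 2,"yaw": 0,"gripper": 1},{"dx": 0,"dy": -9,"dz": 3,"yaw": 0,"gripper": 1}]}}

```text
clock: 2.98
tcp_pos: [0.141, 0.3187, 0.2809]
orientation: [0.651, 2.964, 0.425]
contact_force: [0.1, 0.2, 0.3]
grip_width: 0.0851
gripper_force: 0.0
```

```bash
sed -i "s/o\['clock'\].round(2)/round(o['clock'],2)/;s/o\['grip_width'\].round(4)/round(o['grip_width'],4)/;s/o\['gripper_force'\].round(1)/round(o['gripper_force'],1)/" h.py
python3 -c "from h import *;st()"
```

```text
t 2.98 q [-1.313 -0.279 -0.081  2.378  0.093  0.769 -0.314] p [0.141  0.3187 0.2809] z [ 0.133  0.252 -0.959] y [0.4   0.871 0.284] F [0.1 0.2 0.3] w 0.0851 g 0.0
```

>>> {"api": "send_rows", "payload": {"steps": [{"dx": 0,"dy": -2,"dz": -0.6,"yaw": 0,"gripper": 1},{"dx": 0,"dy": -4,"dz": -1.2,"yaw": 0,"gripper": 1},{"dx": 0,"dy": -6,"dz": -1.8,"yaw": 0,"gripper": 1},{"dx": 0,"dy": -8,"dz": -2.4,"yaw": 0,"gripper": 1}]}}

```text
clock: 3.48
tcp_pos: [0.1285, 0.2732, 0.2667]
orientation: [0.699, 2.965, 0.369]
contact_force: [0.9, -0.5, 0.6]
grip_width: 0.0851
gripper_force: 0.0
```

```bash
python3 -c "from h import *;st()"
```

```text
t 3.48 q [-1.047 -0.337 -0.286  2.436 -0.033  0.788 -0.201] p [0.1285 0.2732 0.2667] z [ 0.125  0.215 -0.969] y [0.431 0.867 0.248] F [ 0.9 -0.5  0.6] w 0.0851 g 0.0
```

>>> {"api": "send_rows", "payload": {"steps": [{"dx": 0,"dy": -3,"dz": -0.6,"yaw": 0,"gripper": 1},{"dx": 0,"dy": -6,"dz": -1.2,"yaw": 0,"gripper": 1},{"dx": 0,"dy": -9,"dz": -1.8,"yaw": 0,"gripper": 1},{"dx": 0,"dy": -12,"dz": -2.4,"yaw": 0,"gripper": 1},{"dx": 0,"dy": -15,"dz": -3,"yaw": 0,"gripper": 1}]}}

```text
clock: 4.1
tcp_pos: [0.1102, 0.2553, 0.2619]
orientation: [-0.662, -3.056, -0.272]
contact_force: [0.5, 0.4, 0.4]
grip_width: 0.0851
gripper_force: 0.0
```

```bash
python3 -c "from h import *;st()"
```

```text
t 4.1 q [-0.979 -0.336 -0.304  2.434 -0.153  0.862 -0.04 ] p [0.1102 0.2553 0.2619] z [ 0.034  0.169 -0.985] y [0.411 0.896 0.168] F [0.5 0.4 0.4] w 0.0851 g 0.0
```

>>> {"api": "send_rows", "payload": {"steps": [{"dx": -1.2,"dy": -2.6,"dz": -0.5,"yaw": 0,"gripper": 1},{"dx": -2.4,"dy": -5.2,"dz": -1,"yaw": 0,"gripper": 1},{"dx": -3.6,"dy": -7.8,"dz": -1.5,"yaw": 0,"gripper": 1},{"dx": -4.8,"dy": -10.4,"dz": -2,"yaw": 0,"gripper": 1},{"dx": -6,"dy": -13,"dz": -2.5,"yaw": 0,"gripper": 1}]}}

```text
clock: 4.72
tcp_pos: [0.1655, 0.1986, 0.2357]
orientation: [-0.706, -3.007, -0.183]
contact_force: [-0.9, 0.4, -0.5]
grip_width: 0.0854
gripper_force: 0.0
```

```bash
python3 -c "from h import *;st()"
```

```text
t 4.72 q [ 0.084 -0.337 -0.83   2.435 -0.451  0.917  0.657] p [0.1655 0.1986 0.2357] z [-0.019  0.126 -0.992] y [0.446 0.889 0.104] F [-0.9  0.4 -0.5] w 0.0854 g 0.0
```

>>> {"api": "send_rows", "payload": {"steps": [{"dx": 3.8,"dy": 2.6,"dz": 0,"yaw": 0,"gripper": 1},{"dx": 7.6,"dy": 5.2,"dz": 0,"yaw": 0,"gripper": 1},{"dx": 11.4,"dy": 7.8,"dz": 0,"yaw": 0,"gripper": 1},{"dx": 15.2,"dy": 10.4,"dz": 0,"yaw": 0,"gripper": 1},{"dx": 19,"dy": 13,"dz": 0,"yaw": 0,"gripper": 1}]}}

```text
clock: 5.35
tcp_pos: [0.0653, 0.378, 0.2624]
orientation: [-0.714, -3.013, -0.17]
contact_force: [0.6, -0.8, 0.8]
grip_width: 0.0854
gripper_force: 0.0
```

```bash
python3 -c "from h import *;st()"
```

```text
t 5.35 q [-0.013 -0.095 -1.392  2.191 -0.166  0.862 -0.202] p [0.0653 0.378  0.2624] z [-0.014  0.116 -0.993] y [0.449 0.888 0.097] F [ 0.6 -0.8  0.8] w 0.0854 g 0.0
```

>>> {"api": "send_rows", "payload": {"steps": [{"dx": -5.3,"dy": 2.1,"dz": -1,"yaw": 0,"gripper": 1},{"dx": -10.6,"dy": 4.2,"dz": -2,"yaw": 0,"gripper": 1},{"dx": -15.9,"dy": 6.3,"dz": -3,"yaw": 0,"gripper": 1},{"dx": -21.2,"dy": 8.4,"dz": -4,"yaw": 0,"gripper": 1},{"dx": -26.5,"dy": 10.5,"dz": -5,"yaw": 0,"gripper": 1}]}}

```text
clock: 5.98
tcp_pos: [0.3514, 0.3466, 0.3029]
orientation: [-0.709, -3.01, -0.165]
contact_force: [0.3, 2.0, 0.5]
grip_width: 0.0852
gripper_force: 0.0
```

```bash
python3 -c "from h import *;st()"
```

```text
t 5.97 q [ 0.116  0.248 -1.097  1.91   0.161  1.038  0.072] p [0.3514 0.3466 0.3029] z [-0.019  0.114 -0.993] y [0.447 0.89  0.093] F [0.3 2.  0.5] w 0.0852 g 0.0
```

>>> {"api": "send_rows", "payload": {"steps": [{"dx": -2.7,"dy": -4.1,"dz": -3.5,"yaw": 0,"gripper": 1},{"dx": -5.4,"dy": -8.2,"dz": -7,"yaw": 0,"gripper": 1},{"dx": -8.1,"dy": -12.3,"dz": -10.5,"yaw": 0,"gripper": 1},{"dx": -10.8,"dy": -16.4,"dz": -14,"yaw": 0,"gripper": 1},{"dx": -13.5,"dy": -20.5,"dz": -17.5,"yaw": 0,"gripper": 1}]}}

```text
clock: 6.6
tcp_pos: [0.3816, 0.0834, 0.4495]
orientation: [-0.71, -3.011, -0.164]
contact_force: [1.3, 0.1, 0.9]
grip_width: 0.0855
gripper_force: 0.0
```

>>> {"api": "send_rows", "payload": {"steps": [{"dx": -2.7,"dy": -4.1,"dz": -3.5,"yaw": 0,"gripper": 1},{"dx": -5.4,"dy": -8.2,"dz": -7,"yaw": 0,"gripper": 1},{"dx": -8.1,"dy": -12.3,"dz": -10.5,"yaw": 0,"gripper": 1},{"dx": -10.8,"dy": -16.4,"dz": -14,"yaw": 0,"gripper": 1},{"dx": -13.5,"dy": -20.5,"dz": -17.5,"yaw": 0,"gripper": 1}]}}

```text
clock: 7.22
tcp_pos: [0.4144, -0.1784, 0.5946]
orientation: [-0.708, -3.01, -0.165]
contact_force: [1.4, 0.4, 1.3]
grip_width: 0.0853
gripper_force: 0.0
```

```bash
python3 -c "from h import *;st()"
```

```text
t 7.22 q [ 0.877  0.031 -0.552  1.403 -0.087  1.766  1.418] p [ 0.4144 -0.1784  0.5946] z [-0.019  0.114 -0.993] y [0.447 0.89  0.093] F [1.4 0.4 1.3] w 0.0853 g 0.0
```

>>> {"api": "send_rows", "payload": {"steps": [{"dx": -2.7,"dy": -4.1,"dz": -3,"yaw": 0,"gripper": 1},{"dx": -5.4,"dy": -8.2,"dz": -6,"yaw": 0,"gripper": 1},{"dx": -8.1,"dy": -12.3,"dz": -9,"yaw": 0,"gripper": 1},{"dx": -10.8,"dy": -16.4,"dz": -12,"yaw": 0,"gripper": 1},{"dx": -13.5,"dy": -20.5,"dz": -15,"yaw": 0,"gripper": 1}]}}

```text
clock: 7.85
tcp_pos: [0.4354, -0.3833, 0.6513]
orientation: [-0.718, -3.049, -0.137]
contact_force: [-0.3, -1.3, -0.3]
grip_width: 0.0856
gripper_force: 0.0
```

```bash
python3 -c "from h import *;st()"
```

```text
t 7.85 q [ 0.528  0.26   0.187  1.014 -0.131  1.915  1.777] p [ 0.4354 -0.3833  0.6513] z [ 0.014  0.087 -0.996] y [0.445 0.891 0.084] F [-0.3 -1.3 -0.3] w 0.0856 g 0.0
```

>>> {"api": "send_rows", "payload": {"steps": [{"dx": 1,"dy": -4.8,"dz": -2.4,"yaw": 0,"gripper": 1},{"dx": 2,"dy": -9.6,"dz": -4.8,"yaw": 0,"gripper": 1},{"dx": 3,"dy": -14.4,"dz": -7.2,"yaw": 0,"gripper": 1},{"dx": 4,"dy": -19.2,"dz": -9.6,"yaw": 0,"gripper": 1},{"dx": 5,"dy": -24,"dz": -12,"yaw": 0,"gripper": 1}]}}

```text
clock: 8.48
tcp_pos: [0.2917, -0.5221, 0.6874]
orientation: [0.71, 2.982, 0.018]
contact_force: [0.5, -1.1, -0.9]
grip_width: 0.085
gripper_force: 0.0
```

```bash
python3 -c "from h import *;st()"
```

```text
t 8.47 q [ 1.083  0.277 -0.15   0.902 -0.019  1.915  2.037] p [ 0.2917 -0.5221  0.6874] z [ 0.077 -0.007 -0.997] y [0.449 0.893 0.029] F [ 0.5 -1.1 -0.9] w 0.085 g 0.0
```

>>> {"api": "send_rows", "payload": {"steps": [{"dx": 1.2,"dy": 5.5,"dz": 1,"yaw": 0,"gripper": 1},{"dx": 2.4,"dy": 11,"dz": 2,"yaw": 0,"gripper": 1},{"dx": 3.6,"dy": 16.5,"dz": 3,"yaw": 0,"gripper": 1},{"dx": 4.8,"dy": 22,"dz": 4,"yaw": 0,"gripper": 1},{"dx": 6,"dy": 27.5,"dz": 5,"yaw": 0,"gripper": 1}]}}

```text
clock: 9.1
tcp_pos: [0.3662, -0.2459, 0.6435]
orientation: [0.705, 2.977, 0.012]
contact_force: [1.0, -0.3, -0.3]
grip_width: 0.0854
gripper_force: 0.0
```

>>> {"api": "send_rows", "payload": {"steps": [{"dx": 1.6,"dy": 4.7,"dz": 2.8,"yaw": 0,"gripper": 1},{"dx": 3.2,"dy": 9.4,"dz": 5.6,"yaw": 0,"gripper": 1},{"dx": 4.8,"dy": 14.1,"dz": 8.4,"yaw": 0,"gripper": 1},{"dx": 6.4,"dy": 18.8,"dz": 11.2,"yaw": 0,"gripper": 1},{"dx": 8,"dy": 23.5,"dz": 14,"yaw": 0,"gripper": 1}]}}

```text
clock: 9.72
tcp_pos: [0.4112, -0.0018, 0.5035]
orientation: [0.705, 2.977, 0.012]
contact_force: [0.9, -0.1, -0.6]
grip_width: 0.0854
gripper_force: 0.0
```

>>> {"api": "send_rows", "payload": {"steps": [{"dx": 0,"dy": 0,"dz": 6,"yaw": 0,"gripper": 1},{"dx": 0,"dy": 0,"dz": 12,"yaw": 0,"gripper": 1},{"dx": 0,"dy": 0,"dz": 18,"yaw": 0,"gripper": 1},{"dx": 0,"dy": 0,"dz": 22,"yaw": 0,"gripper": 1}]}}

```text
clock: 10.22
tcp_pos: [0.428, -0.006, 0.2826]
orientation: [0.705, 2.98, 0.012]
contact_force: [0.6, -0.5, -0.2]
grip_width: 0.0853
gripper_force: 0.0
```

```bash
python3 -c "from h import *;st()"
```

```text
t 10.22 q [ 0.634  0.042 -0.782  2.083  0.064  0.953  0.924] p [ 0.428  -0.006   0.2826] z [ 0.079 -0.011 -0.997] y [0.447 0.894 0.026] F [ 0.6 -0.5 -0.2] w 0.0853 g 0.0
```

>>> {"api": "send_rows", "payload": {"steps": [{"dx": 3.2,"dy": -1.6,"dz": -0.3,"yaw": 0,"gripper": 1},{"dx": 6.4,"dy": -3.2,"dz": -0.6,"yaw": 0,"gripper": 1},{"dx": 9.6,"dy": -4.8,"dz": -0.9,"yaw": 0,"gripper": 1},{"dx": 12.8,"dy": -6.4,"dz": -1.2,"yaw": 0,"gripper": 1},{"dx": 16,"dy": -8,"dz": -1.5,"yaw": 0,"gripper": 1}]}}

```text
clock: 10.85
tcp_pos: [0.2719, -0.0075, 0.2846]
orientation: [0.717, 2.974, 0.004]
contact_force: [0.7, -0.7, -0.1]
grip_width: 0.0851
gripper_force: 0.0
```

```bash
python3 -c "from h import *;st()"
```

```text
t 10.85 q [ 0.453 -0.332 -0.511  2.351 -0.166  1.008  1.141] p [ 0.2719 -0.0075  0.2846] z [ 0.081 -0.017 -0.997] y [0.455 0.89  0.022] F [ 0.7 -0.7 -0.1] w 0.0851 g 0.0
```

Just reaching the limit; push a little further.

>>> {"api": "send_rows", "payload": {"steps": [{"dx": 2.4,"dy": -1.3,"dz": -0.2,"yaw": 0,"gripper": 1},{"dx": 4.8,"dy": -2.6,"dz": -0.4,"yaw": 0,"gripper": 1},{"dx": 7.2,"dy": -3.9,"dz": -0.6,"yaw": 0,"gripper": 1},{"dx": 9.6,"dy": -5.2,"dz": -0.8,"yaw": 0,"gripper": 1}]}}

```text
clock: 11.35
tcp_pos: [0.239, -0.0051, 0.2581]
orientation: [0.699, 3.035, -0.01]
contact_force: [0.2, -0.1, -0.2]
grip_width: 0.0854
gripper_force: 0.0
```

```bash
python3 -c "from h import *;st()"
```

```text
t 11.35 q [ 0.439 -0.336 -0.518  2.416 -0.178  1.003  1.157] p [ 0.239  -0.0051  0.2581] z [ 0.025 -0.012 -1.   ] y [ 0.438  0.899 -0.   ] F [ 0.2 -0.1 -0.2] w 0.0854 g 0.0
```

>>> {"api": "send_rows", "payload": {"steps": [{"dx": -0.8,"dy": 5.6,"dz": 0,"yaw": 0,"gripper": 1},{"dx": -1.6,"dy": 11.2,"dz": 0,"yaw": 0,"gripper": 1},{"dx": -2.4,"dy": 16.8,"dz": 0,"yaw": 0,"gripper": 1},{"dx": -3.2,"dy": 22.4,"dz": 0,"yaw": 0,"gripper": 1},{"dx": -4,"dy": 28,"dz": 0,"yaw": 0,"gripper": 1}]}}

```text
clock: 11.98
tcp_pos: [0.4019, 0.2253, 0.2591]
orientation: [0.721, 3.029, -0.011]
contact_force: [0.7, -1.1, 0.1]
grip_width: 0.0855
gripper_force: 0.0
```

>>> {"api": "send_rows", "payload": {"steps": [{"dx": -0.3,"dy": 2.2,"dz": 0,"yaw": 8.6,"gripper": 1},{"dx": -0.6,"dy": 4.4,"dz": 0,"yaw": 17.2,"gripper": 1},{"dx": -0.9,"dy": 6.6,"dz": 0,"yaw": 25.8,"gripper": 1},{"dx": -1.2,"dy": 8.8,"dz": 0,"yaw": 34.4,"gripper": 1},{"dx": -1.6,"dy": 10.9,"dz": 0,"yaw": 43,"gripper": 1}]}}

```text
clock: 12.6
tcp_pos: [0.4642, 0.3149, 0.2591]
orientation: [1.785, 2.551, 0.004]
contact_force: [0.2, -1.1, 0.6]
grip_width: 0.0855
gripper_force: 0.0
```

Run:
```python
from h import *
st(); f=grab('wrist'); save(f,'w1.png',s=1.4); print((-f['R'].T@f['t']).round(3))
for n,p in dict(A=(.5223,.3123,.007),B=(.4379,.3413,.007)).items(): print(n,proj(f,p))
```

```text
t 12.6 q [-0.089  0.387 -0.798  1.796  0.342  1.087 -0.661] p [0.4642 0.3149 0.2591] z [ 0.024 -0.014 -1.   ] y [0.939 0.343 0.018] F [ 0.2 -1.1  0.6] w 0.0855 g 0.0
[0.433 0.396 0.374]
A [314.30360041 191.67841752]
B [255.17802157 144.2072209 ]
```

View pics/w1.png

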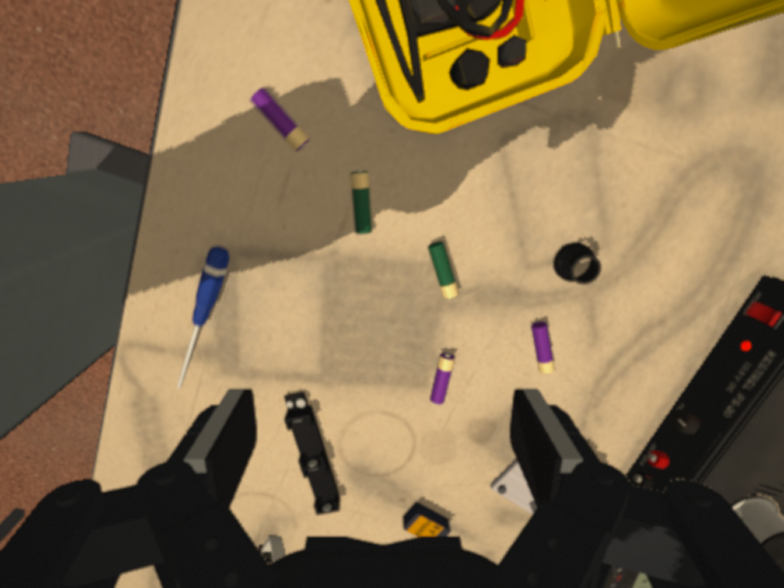

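The wrist view (1.4x) shows cell B with its plus tip at (360,172) and minus at (363,232), cell A with its plus at (451,297) and minus at (436,242), and the carrier from its lug end at (293,396) to its far end at (328,512).

```bash
cat >> h.py <<'E'
def line(f,a,b,z,k=1.4,z2=None):
    p=pt(f,a[0]/k,a[1]/k,z); m=pt(f,b[0]/k,b[1]/k,z2 or z); d=p-m
    print('mid',((p+m)/2).round(4),'head',np.degrees(np.arctan2(d[1],d[0])).round(1),'len',np.linalg.norm(d).round(4)); return p,m
def togo(target,heading=None):  # world target of TCP; closing heading deg
    o,R=st(); d=R.T@(np.array(target)-o['tcp_pos'])*100; h=np.degrees(np.arctan2(R[1,1],R[0,1]))
    print('shift cm',d.round(2),'head now',h.round(1),'yaw',None if heading is None else round((h-heading+180)%360-180,1))
E
python3 - <<'E'
from h import *
f=load('wrist')
line(f,(360,172),(363,232),.007); line(f,(451,297),(436,242),.007)
line(f,(297,400),(328,512),.012)
print(f['depth'][int(458/1.4),int(315/1.4)])
togo((.4379,.3413,.10),21)
E
```

```text
mid [0.4414 0.3419 0.007 ] head 112.0 len 0.0479
mid [0.5258 0.3119 0.007 ] head -52.8 len 0.0513
mid [0.4783 0.0897 0.012 ] head 119.7 len 0.1382
0.4489948
t 12.65 q [-0.092  0.389 -0.797  1.793  0.342  1.086 -0.668] p [0.4654 0.317  0.2594] z [ 0.025 -0.011 -1.   ] y [0.941 0.338 0.02 ] F [1.1 2.3 1.7] w 0.0852 g 0.0
shift cm [ 3.52 -2.09 15.84] head now 19.8 yaw -1.2
```

>>> {"api": "send_rows", "payload": {"steps": [{"dx": 1.2,"dy": -0.7,"dz": 5,"yaw": -1,"gripper": 1},{"dx": 2.4,"dy": -1.4,"dz": 10,"yaw": -2,"gripper": 1},{"dx": 3.5,"dy": -2,"dz": 15,"yaw": -2,"gripper": 1},{"dx": 3.6,"dy": -2,"dz": 19.5,"yaw": -2,"gripper": 0.7},{"dx": 3.6,"dy": -2,"dz": 20.5,"yaw": -2,"gripper": 0.6}]}}

```text
clock: 13.28
tcp_pos: [0.4362, 0.3367, 0.0509]
orientation: [1.732, 2.588, -0.004]
contact_force: [-0.3, -0.2, 0.8]
grip_width: 0.0523
gripper_force: 0.0
```

Run:
```python
from h import *
togo((.440,.3415,.028),22); f=grab('wrist'); save(f,'w2.png',s=1.4)
for p in [(.440,.3415,.007)]: print(proj(f,p)*1.4)
```

```text
t 13.28 q [-0.286  0.646 -0.646  1.969  0.62   0.73  -0.926] p [0.4362 0.3367 0.0509] z [ 0.021 -0.017 -1.   ] y [0.924 0.381 0.013] F [-0.3 -0.2  0.8] w 0.0523 g 0.0
shift cm [0.35 0.5  2.29] head now 22.4 yaw 0.4
[393.77184324 357.77704224]
```

View pics/w2.png

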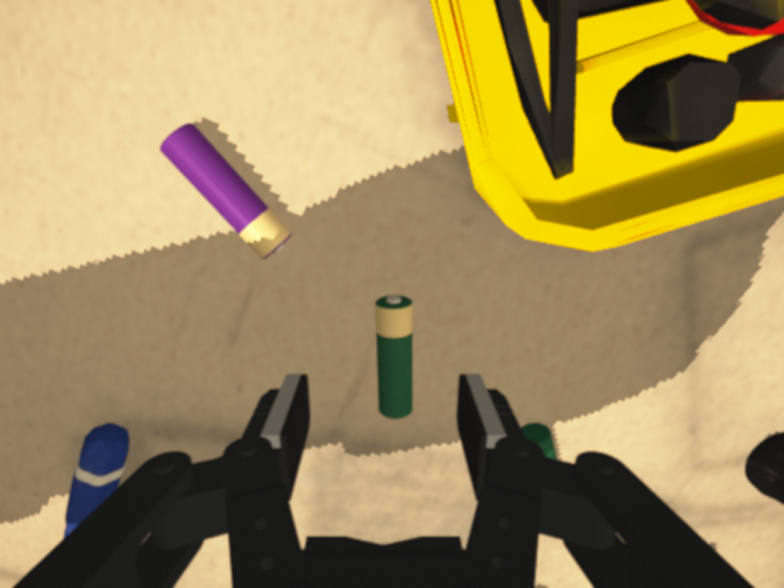

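Cell B lies at (395,357), as predicted, centred between the fingers. I'll descend and close.

>>> {"api": "send_rows", "payload": {"steps": [{"dx": 0.35,"dy": 0.5,"dz": 1.2,"yaw": 0,"gripper": 0.6},{"dx": 0.35,"dy": 0.5,"dz": 2.3,"yaw": 0,"gripper": 0.6},{"dx": 0.35,"dy": 0.5,"dz": 2.3,"yaw": 0,"gripper": 0.3},{"dx": 0.35,"dy": 0.5,"dz": 2.3,"yaw": 0,"gripper": 0.05},{"dx": 0.35,"dy": 0.5,"dz": 2.3,"yaw": 0,"gripper": 0.05}], "force": 25}}

```text
clock: 13.95
tcp_pos: [0.442, 0.3434, 0.0311]
orientation: [1.733, 2.586, 0.005]
contact_force: [-0.2, -0.6, 1.3]
grip_width: 0.0128
gripper_force: 25.8
```

>>> {"api": "send_rows", "payload": {"steps": [{"dx": 0,"dy": 0,"dz": 0,"yaw": 0,"gripper": 0.05},{"dx": 0,"dy": 0,"dz": 0,"yaw": 0,"gripper": 0.05}]}}

```text
clock: 14.2
tcp_pos: [0.442, 0.3434, 0.0311]
orientation: [1.733, 2.586, 0.005]
contact_force: [-0.4, -1.1, 6.2]
grip_width: 0.0124
gripper_force: 26.2
```

Run:
```python
from h import *
c=np.array([.478,.087,0]);a=np.radians(121); u=np.array([np.cos(a),np.sin(a),0])
for n,y in dict(lug=.029,far=-.029).items(): print(n,(c+y*u).round(4))
togo((.463,.1119,.12),31)
```

```text
lug [0.4631 0.1119 0.    ]
far [0.4929 0.0621 0.    ]
t 14.2 q [-0.311  0.682 -0.62   1.959  0.654  0.701 -0.954] p [0.442  0.3434 0.0311] z [ 0.026 -0.013 -1.   ] y [0.925 0.38  0.019] F [-0.4 -1.1  6.2] w 0.0124 g 26.2
shift cm [-22.41  -6.69  -8.53] head now 22.3 yaw -8.7
```

>>> {"api": "send_rows", "payload": {"steps": [{"dx": 0,"dy": 0,"dz": 0,"yaw": 0,"gripper": 0.3},{"dx": 0,"dy": 0,"dz": 0.4,"yaw": 0,"gripper": 0.3},{"dx": 0,"dy": 0,"dz": 0.4,"yaw": 0,"gripper": 0.05},{"dx": 0,"dy": 0,"dz": 0.4,"yaw": 0,"gripper": 0.05},{"dx": 0,"dy": 0,"dz": 0.4,"yaw": 0,"gripper": 0.05}]}}

```text
clock: 14.82
tcp_pos: [0.4418, 0.3433, 0.0265]
orientation: [1.733, 2.586, 0.004]
contact_force: [-0.9, 0.3, -0.4]
grip_width: 0.0128
gripper_force: 27.0
```

>>> {"api": "send_rows", "payload": {"steps": [{"dx": 0,"dy": 0,"dz": -2,"yaw": 0,"gripper": 0.05},{"dx": 0,"dy": 0,"dz": -6,"yaw": 0,"gripper": 0.05},{"dx": 0,"dy": 0,"dz": -9,"yaw": 0,"gripper": 0.05}]}}

```text
clock: 15.2
tcp_pos: [0.4397, 0.3451, 0.1193]
orientation: [1.733, 2.586, 0.007]
contact_force: [-0.6, -0.3, -1.0]
grip_width: 0.0127
gripper_force: 27.0
```

Run:
```python
from h import *
togo((.4631,.1119,.11),31)
```

```text
t 15.2 q [-0.236  0.558 -0.72   1.923  0.525  0.845 -0.85 ] p [0.4397 0.3451 0.1193] z [ 0.026 -0.012 -1.   ] y [0.925 0.381 0.02 ] F [-0.6 -0.3 -1. ] w 0.0127 g 27.0
shift cm [-22.44  -6.73   1.27] head now 22.4 yaw -8.6
```

>>> {"api": "send_rows", "payload": {"steps": [{"dx": -5.6,"dy": -1.7,"dz": 0,"yaw": -2,"gripper": 0.05},{"dx": -11.2,"dy": -3.4,"dz": 0,"yaw": -4,"gripper": 0.05},{"dx": -16.8,"dy": -5,"dz": 0,"yaw": -6,"gripper": 0.05},{"dx": -22.4,"dy": -6.7,"dz": 1.2,"yaw": -8.6,"gripper": 0.05},{"dx": -22.4,"dy": -6.7,"dz": 2,"yaw": -8.6,"gripper": 0.05}]}}

```text
clock: 15.82
tcp_pos: [0.4636, 0.1056, 0.1006]
orientation: [1.545, 2.7, -0.004]
contact_force: [0.1, 0.0, 0.4]
grip_width: 0.0128
gripper_force: 27.0
```

Run:
```python
from h import *
togo((.4631,.1119,.06),31);f=grab('wrist'); save(f,'w3.png',s=1.4)
```

```text
t 15.82 q [ 0.242  0.474 -0.74   2.127  0.535  0.71  -0.327] p [0.4636 0.1056 0.1006] z [ 0.025 -0.017 -1.   ] y [0.862 0.507 0.013] F [0.1 0.  0.4] w 0.0128 g 27.0
shift cm [0.68 0.22 4.04] head now 30.4 yaw -0.6
```

View pics/w3.png

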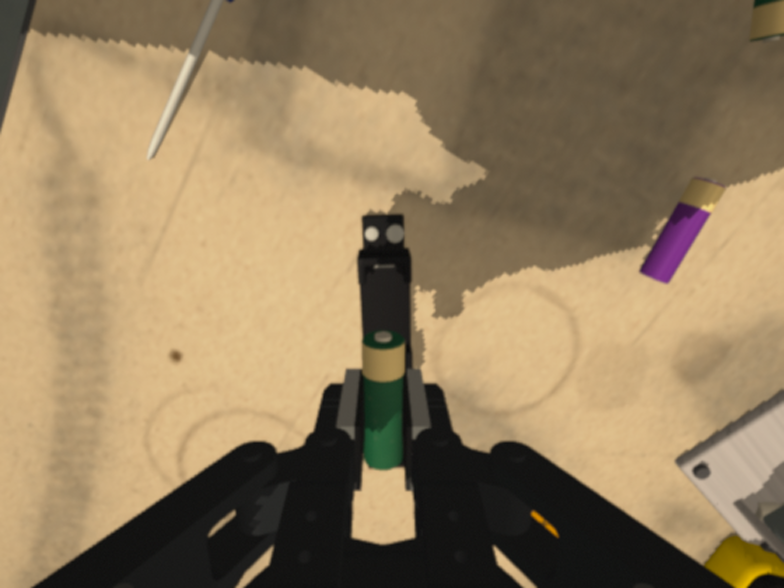

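The view shows the studs at mid (383.5,234), the carrier directly below, and the held cell running from its plus tip at (383,337) to its minus end at (384,462), plus end towards the lug.

Run:
```python
from h import *
f=load('wrist')
s=pt(f,383.5/1.4,234/1.4,.010)
e=pt(f,384.5/1.4,256/1.4,.018); e2=pt(f,385.7/1.4,335/1.4,.018)
p,m=line(f,(383,337),(384,462),.081)
print(s,e,e2); d=s-e2; h=np.arctan2(d[1],d[0]); print('carrier head',np.degrees(h))
u=np.array([np.cos(h),np.sin(h),0])
c=s-.069*u; print('c',c,'bay lug',c+.029*u,'far',c-.029*u)
# left/right edges
for v,l,r in [(265,359,410.5),(330,362,409)]:
    L=pt(f,l/1.4,v/1.4,.018);Rr=pt(f,r/1.4,v/1.4,.018);print(np.linalg.norm(L-Rr),(L+Rr)/2)
```

```text
mid [0.4654 0.1044 0.081 ] head 120.8 len 0.0511
[0.44395086 0.14286575 0.01      ] [0.4484509 0.1358745 0.018    ] [0.46895641 0.10217189 0.018     ]
carrier head 121.56988202164852
c [0.48007499 0.08407759 0.01      ] bay lug [0.46489238 0.10878566 0.01      ] far [0.49525759 0.05936953 0.01      ]
0.02347510836756903 [0.45070477 0.13228621 0.018     ]
0.022633616506151824 [0.46753053 0.10441616 0.018     ]
```

>>> {"api": "send_rows", "payload": {"steps": [{"dx": 0.3,"dy": 0.1,"dz": 1.5,"yaw": -0.6,"gripper": 0.05},{"dx": 0.6,"dy": 0.1,"dz": 3,"yaw": -0.6,"gripper": 0.05},{"dx": 0.6,"dy": 0.1,"dz": 3,"yaw": -0.6,"gripper": 0.05}]}}

```text
clock: 16.25
tcp_pos: [0.4604, 0.1182, 0.0689]
orientation: [1.517, 2.721, -0.001]
contact_force: [0.3, -1.2, 0.1]
grip_width: 0.0132
gripper_force: 27.0
```

Run:
```python
from h import *
togo((.4636-.0004-.0003,.1056+.0044,.0360),31.2)
```

```text
t 16.25 q [ 0.179  0.528 -0.699  2.143  0.603  0.655 -0.39 ] p [0.4604 0.1182 0.0689] z [ 0.022 -0.014 -1.   ] y [0.851 0.526 0.012] F [ 0.3 -1.2  0.1] w 0.0132 g 27.0
shift cm [-0.75 -0.26  3.3 ] head now 31.7 yaw 0.5
```

>>> {"api": "send_rows", "payload": {"steps": [{"dx": -0.4,"dy": -0.15,"dz": 0,"yaw": 0.5,"gripper": 0.05},{"dx": -0.75,"dy": -0.25,"dz": 0.5,"yaw": 0.5,"gripper": 0.05},{"dx": -0.75,"dy": -0.25,"dz": 1.3,"yaw": 0.5,"gripper": 0.05},{"dx": -0.75,"dy": -0.25,"dz": 1.7,"yaw": 0.5,"gripper": 0.05},{"dx": -0.75,"dy": -0.25,"dz": 1.7,"yaw": 0.5,"gripper": 0.05}]}}

```text
clock: 16.88
tcp_pos: [0.4637, 0.1089, 0.0529]
orientation: [1.532, 2.71, 0.0]
contact_force: [0.3, -0.3, 0.2]
grip_width: 0.0128
gripper_force: 27.0
```

Run:
```python
from h import *
togo((.4629,.1100,.0360),31.2)
f=grab('wrist');save(f,'w4.png',(180,110,380,360),2.4)
```

```text
t 16.88 q [ 0.173  0.553 -0.668  2.149  0.637  0.622 -0.412] p [0.4637 0.1089 0.0529] z [ 0.024 -0.014 -1.   ] y [0.857 0.516 0.014] F [ 0.3 -0.3  0.2] w 0.0128 g 27.0
shift cm [ 0.18 -0.03  1.69] head now 31.0 yaw -0.2
```

View pics/w4.png

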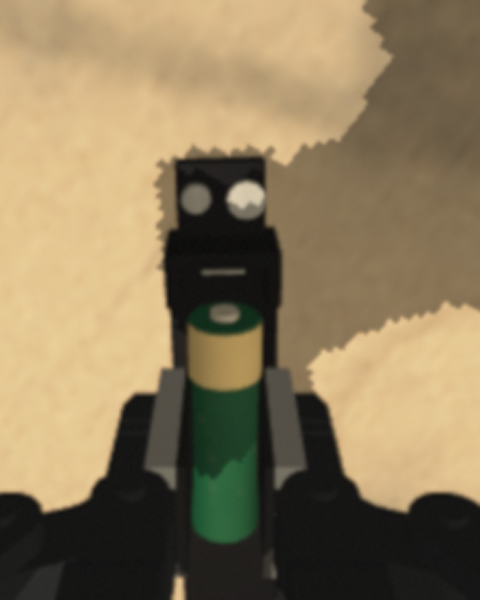

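Laterally centred: the cell's middle is at 225 and the carrier's at 224.5, plus towards the studs. I'll lower it and release.

>>> {"api": "send_rows", "payload": {"steps": [{"dx": 0.15,"dy": 0,"dz": 0.8,"yaw": 0,"gripper": 0.05},{"dx": 0.15,"dy": 0,"dz": 1.6,"yaw": 0,"gripper": 0.05},{"dx": 0.15,"dy": 0,"dz": 1.6,"yaw": 0,"gripper": 0.05},{"dx": 0.15,"dy": 0,"dz": 1.6,"yaw": 0,"gripper": 0.05}]}}

```text
clock: 17.42
tcp_pos: [0.4635, 0.11, 0.0372]
orientation: [1.532, 2.71, 0.001]
contact_force: [0.7, -0.4, 0.4]
grip_width: 0.0128
gripper_force: 27.0
```

>>> {"api": "send_rows", "payload": {"steps": [{"dx": 0,"dy": 0,"dz": 0,"yaw": 0,"gripper": 0.25},{"dx": 0,"dy": 0,"dz": 0,"yaw": 0,"gripper": 0.35},{"dx": 0,"dy": 0,"dz": 0,"yaw": 0,"gripper": 0.4}]}}

```text
clock: 17.8
tcp_pos: [0.4637, 0.1099, 0.0374]
orientation: [1.532, 2.71, 0.001]
contact_force: [0.8, -0.5, 0.6]
grip_width: 0.0343
gripper_force: 0.0
```

>>> {"api": "send_rows", "payload": {"steps": [{"dx": 0,"dy": 0,"dz": -3,"yaw": 0,"gripper": 0.4},{"dx": 0,"dy": 0,"dz": -8,"yaw": 0,"gripper": 0.4},{"dx": 0,"dy": 0,"dz": -12,"yaw": 0,"gripper": 0.4},{"dx": 0,"dy": 0,"dz": -12,"yaw": 0,"gripper": 0.4}]}}

```text
clock: 18.3
tcp_pos: [0.4623, 0.1122, 0.16]
orientation: [1.53, 2.705, 0.006]
contact_force: [0.2, 0.2, 0.3]
grip_width: 0.0339
gripper_force: 0.0
```

Run:
```python
from h import *
togo((.525,.312,.12),38)
f=grab('wrist');save(f,'w5.png',s=1.4)
```

```text
t 18.3 q [ 0.314  0.38  -0.827  2.087  0.422  0.814 -0.227] p [0.4623 0.1122 0.16  ] z [ 0.031 -0.013 -0.999] y [0.857 0.515 0.02 ] F [0.2 0.2 0.3] w 0.0339 g 0.0
shift cm [14.   15.58  3.93] head now 31.0 yaw -7.0
```

View pics/w5.png

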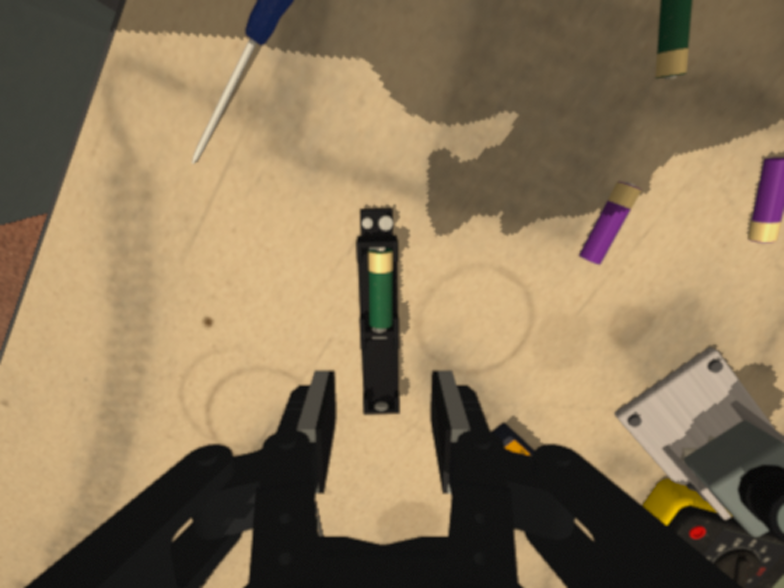

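Cell B is seated in the lug bay, cream end at the studs (380,262). Next is cell A.

>>> {"api": "send_rows", "payload": {"steps": [{"dx": 3.5,"dy": 3.9,"dz": 0,"yaw": -2,"gripper": 0.5},{"dx": 7,"dy": 7.8,"dz": 1,"yaw": -4,"gripper": 0.5},{"dx": 10.5,"dy": 11.7,"dz": 2,"yaw": -7,"gripper": 0.5},{"dx": 14,"dy": 15.6,"dz": 4,"yaw": -7,"gripper": 0.6},{"dx": 14,"dy": 15.6,"dz": 7,"yaw": -7,"gripper": 0.6}]}}

```text
clock: 18.98
tcp_pos: [0.5231, 0.3164, 0.0845]
orientation: [1.358, 2.803, 0.003]
contact_force: [-0.0, -0.7, 0.0]
grip_width: 0.0512
gripper_force: 0.0
```

>>> {"api": "send_rows", "payload": {"steps": [{"dx": 0,"dy": 0,"dz": 1,"yaw": 0,"gripper": 0.6},{"dx": 0,"dy": 0,"dz": 1,"yaw": 0,"gripper": 0.6}]}}

```text
clock: 19.23
tcp_pos: [0.5234, 0.3096, 0.0747]
orientation: [1.365, 2.799, -0.006]
contact_force: [-1.0, -0.2, 1.0]
grip_width: 0.0511
gripper_force: 0.0
```

Run:
```python
from h import *
f=load('wrist')  # camera bracket from w5
a=pt(f,617/1.4,412/1.4,.005);b=pt(f,720/1.4,348/1.4,.005);print('base FR,FL',a,b,np.degrees(np.arctan2(*(b-a)[1::-1])),np.linalg.norm(b-a))
s=pt(f,377.5/1.4,222/1.4,.010);e=pt(f,381.5/1.4,412/1.4,.016);d=s-e;h=np.arctan2(d[1],d[0]);print('carrier',s,e,np.linalg.norm(d),np.degrees(h),'c',s-.069*np.array([np.cos(h),np.sin(h),0]))
line(f,(380,250),(381,330),.015)
f=grab('wrist')
hsv=cv2.cvtColor(f['color'],cv2.COLOR_RGB2HSV)
m=((hsv[...,0]>50)&(hsv[...,0]<95)&(hsv[...,1]>90)&(hsv[...,2]>25)).astype('uint8')
n,l,s,c=cv2.connectedComponentsWithStats(m)
for i in range(1,n):
    if s[i,4]>150: print(s[i],c[i],pt(f,*c[i],.01))
save(f,'w6.png',s=1.4)
togo((.5255,.312,.0265),38)
```

```text
base FR,FL [0.66217672 0.1126543  0.005     ] [0.68869551 0.1876068  0.005     ] 70.51582309772793 0.07950549849159064
carrier [0.4439708  0.14331582 0.01      ] [0.51196641 0.0341762  0.016     ] 0.12872785122680658 121.92352250912671 c [0.48045709 0.08475175 0.01      ]
mid [0.4669 0.1084 0.015 ] head 121.5 len 0.0521
[ 265  202   22   60 1178] [275.59083192 230.74023769] [0.51981287 0.31768721 0.01      ]
t 19.27 q [-0.123  0.698 -0.724  1.823  0.638  0.856 -0.503] p [0.524  0.31   0.0759] z [ 0.025 -0.014 -1.   ] y [0.788 0.616 0.01 ] F [-0.2  0.3  1.4] w 0.0514 g 0.0
shift cm [0.19 0.19 4.94] head now 38.0 yaw -0.0
```

View pics/w6.png

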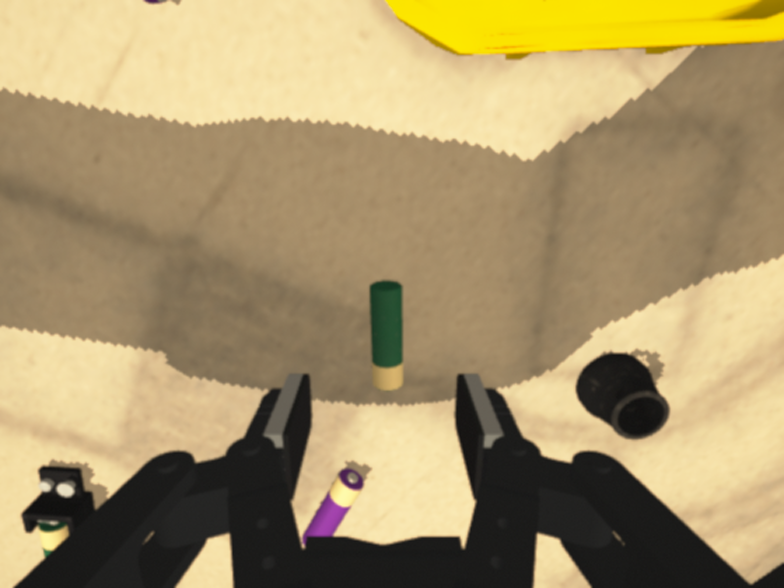

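The cell runs from its plus end at (388,386) to its minus end at (386,284), centred between the fingers.

Run:
```python
from h import *
f=load('wrist')
p,m=line(f,(388,387),(386,284),.007); c=(p+m)/2
togo((c[0],c[1],.0265),37.9)
```

```text
mid [0.5256 0.3113 0.007 ] head -50.8 len 0.0509
t 19.27 q [-0.123  0.698 -0.724  1.823  0.638  0.856 -0.503] p [0.524  0.31   0.0759] z [ 0.025 -0.014 -1.   ] y [0.788 0.616 0.01 ] F [-0.2  0.3  1.4] w 0.0514 g 0.0
shift cm [0.14 0.15 4.94] head now 38.0 yaw 0.1
```

>>> {"api": "send_rows", "payload": {"steps": [{"dx": 0.15,"dy": 0.15,"dz": 2.5,"yaw": -1,"gripper": 0.6},{"dx": 0.15,"dy": 0.15,"dz": 4.95,"yaw": -1,"gripper": 0.6},{"dx": 0.15,"dy": 0.15,"dz": 4.95,"yaw": -1,"gripper": 0.3},{"dx": 0.15,"dy": 0.15,"dz": 4.95,"yaw": -1,"gripper": 0.05},{"dx": 0.15,"dy": 0.15,"dz": 4.95,"yaw": -1,"gripper": 0.05}], "force": 25}}

```text
clock: 19.9
tcp_pos: [0.5256, 0.3122, 0.0265]
orientation: [1.34, 2.81, -0.002]
contact_force: [0.1, 0.1, -0.1]
grip_width: 0.0128
gripper_force: 25.8
```

>>> {"api": "send_rows", "payload": {"steps": [{"dx": 0,"dy": 0,"dz": 0,"yaw": 0,"gripper": 0.05},{"dx": 0,"dy": 0,"dz": 0,"yaw": 0,"gripper": 0.05}]}}

```text
clock: 20.15
tcp_pos: [0.5257, 0.3123, 0.0267]
orientation: [1.34, 2.81, -0.002]
contact_force: [-0.4, -0.7, 0.8]
grip_width: 0.0129
gripper_force: 25.8
```

Run:
```python
from h import *
st()
```

```text
t 20.15 q [-0.158  0.767 -0.678  1.833  0.705  0.786 -0.538] p [0.5257 0.3123 0.0267] z [ 0.025 -0.013 -1.   ] y [0.777 0.63  0.011] F [-0.4 -0.7  0.8] w 0.0129 g 25.8
```

>>> {"api": "send_rows", "payload": {"steps": [{"dx": 0,"dy": 0,"dz": -2,"yaw": 0,"gripper": 0.05},{"dx": 0,"dy": 0,"dz": -6,"yaw": 0,"gripper": 0.05},{"dx": 0,"dy": 0,"dz": -9,"yaw": 0,"gripper": 0.05}]}}

```text
clock: 20.52
tcp_pos: [0.5236, 0.3142, 0.1195]
orientation: [1.338, 2.81, 0.001]
contact_force: [0.2, -0.1, -0.1]
grip_width: 0.0133
gripper_force: 25.8
```

>>> {"api": "send_rows", "payload": {"steps": [{"dx": -3.5,"dy": -3.6,"dz": 0,"yaw": -10,"gripper": 0.05},{"dx": -7,"dy": -7.2,"dz": 0,"yaw": -20,"gripper": 0.05},{"dx": -10.5,"dy": -10.8,"dz": 0,"yaw": -30,"gripper": 0.05},{"dx": -14,"dy": -14.4,"dz": 0,"yaw": -40,"gripper": 0.05},{"dx": -17.7,"dy": -18.2,"dz": 0,"yaw": -50,"gripper": 0.05}]}}

```text
clock: 21.15
tcp_pos: [0.4936, 0.0601, 0.1207]
orientation: [0.016, 3.114, -0.022]
contact_force: [0.6, -1.6, -0.4]
grip_width: 0.0131
gripper_force: 25.8
```

>>> {"api": "send_rows", "payload": {"steps": [{"dx": 0,"dy": 0,"dz": 0,"yaw": -10,"gripper": 0.05},{"dx": 0,"dy": 0,"dz": 0,"yaw": -20,"gripper": 0.05},{"dx": 0,"dy": 0,"dz": 0,"yaw": -30,"gripper": 0.05},{"dx": 0,"dy": 0,"dz": 0,"yaw": -40,"gripper": 0.05},{"dx": 0,"dy": 0,"dz": 0,"yaw": -50,"gripper": 0.05}]}}

```text
clock: 21.78
tcp_pos: [0.4938, 0.0613, 0.1205]
orientation: [-1.304, 2.838, -0.038]
contact_force: [0.1, 0.1, -0.5]
grip_width: 0.0129
gripper_force: 25.8
```

>>> {"api": "send_rows", "payload": {"steps": [{"dx": 0,"dy": 0,"dz": 0,"yaw": -10,"gripper": 0.05},{"dx": 0,"dy": 0,"dz": 0,"yaw": -20,"gripper": 0.05},{"dx": 0,"dy": 0,"dz": 0,"yaw": -30,"gripper": 0.05},{"dx": 0,"dy": 0,"dz": 0,"yaw": -40,"gripper": 0.05},{"dx": 0,"dy": 0,"dz": 0,"yaw": -50,"gripper": 0.05}]}}

```text
clock: 22.4
tcp_pos: [0.4938, 0.0612, 0.1204]
orientation: [-2.39, 2.029, -0.046]
contact_force: [-1.0, 0.1, 0.1]
grip_width: 0.0131
gripper_force: 25.8
```

Run:
```python
from h import *
togo((.4956,.0600,.08),211.8)
```

```text
t 22.4 q [ 0.722  0.796 -1.337  2.05   0.941  1.082  2.228] p [0.4938 0.0612 0.1204] z [ 0.026 -0.015 -1.   ] y [-0.986 -0.163 -0.024] F [-1.   0.1  0.1] w 0.0131 g 25.8
shift cm [ 0.07 -0.07  4.05] head now -170.6 yaw -22.4
```

>>> {"api": "send_rows", "payload": {"steps": [{"dx": 0,"dy": 0,"dz": 0,"yaw": -10,"gripper": 0.05},{"dx": 0,"dy": 0,"dz": 2,"yaw": -20,"gripper": 0.05},{"dx": 0,"dy": 0,"dz": 4,"yaw": -22.4,"gripper": 0.05},{"dx": 0,"dy": 0,"dz": 6,"yaw": -22.4,"gripper": 0.05},{"dx": 0,"dy": 0,"dz": 6,"yaw": -22.4,"gripper": 0.05}]}}

```text
clock: 23.02
tcp_pos: [0.4946, 0.0601, 0.0592]
orientation: [2.739, -1.536, 0.044]
contact_force: [-0.7, -0.3, 0.2]
grip_width: 0.0129
gripper_force: 25.8
```

Run:
```python
from h import *
togo((.4945,.0603,.037),211.8)
f=grab('wrist');save(f,'w7.png',s=1.4)
```

```text
t 23.02 q [ 0.681  0.914 -1.282  2.077  1.093  1.059  2.514] p [0.4946 0.0601 0.0592] z [ 0.024 -0.015 -1.   ] y [-0.853 -0.521 -0.013] F [-0.7 -0.3  0.2] w 0.0129 g 25.8
shift cm [-0.08  0.03  2.22] head now -148.6 yaw -0.4
```

View pics/w7.png

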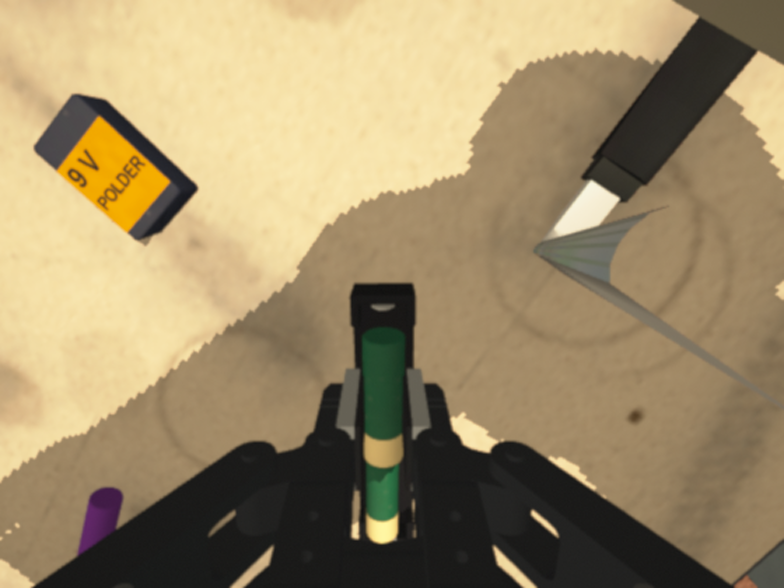

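Laterally centred: both the cell and the carrier's far end have their middle at 383. I'll check along the length.

Run:
```python
from h import *
f=load('wrist')
e=pt(f,383/1.4,285/1.4,.018); 
m=pt(f,383/1.4,330/1.4,.0465) # top-rear rim
p=pt(f,383/1.4,457/1.4,.0465)
a=np.radians(121.8);u=np.array([np.cos(a),np.sin(a),0]);o=np.array([.4946,.0601,0])
print('rel TCP along u: carrier end',(e-o)@u,'cell minus',(m-o)@u,'cream/plus',(p-o)@u)
```

```text
rel TCP along u: carrier end -0.036254412915563757 cell minus -0.029720567637235667 cream/plus 0.017549696961080833
```

Allowing for the end faces, the cell's middle comes out at carrier y ≈ -28 mm. I'll lower and release.

>>> {"api": "send_rows", "payload": {"steps": [{"dx": 0,"dy": 0,"dz": 1.1,"yaw": 0,"gripper": 0.05},{"dx": 0,"dy": 0,"dz": 2.2,"yaw": 0,"gripper": 0.05},{"dx": 0,"dy": 0,"dz": 2.2,"yaw": 0,"gripper": 0.05},{"dx": 0,"dy": 0,"dz": 2.2,"yaw": 0,"gripper": 0.05}]}}

```text
clock: 23.58
tcp_pos: [0.4955, 0.0605, 0.0373]
orientation: [-2.739, 1.536, -0.045]
contact_force: [-0.1, -0.7, -0.2]
grip_width: 0.0129
gripper_force: 25.8
```

>>> {"api": "send_rows", "payload": {"steps": [{"dx": 0,"dy": 0,"dz": 0,"yaw": 0,"gripper": 0.25},{"dx": 0,"dy": 0,"dz": 0,"yaw": 0,"gripper": 0.35},{"dx": 0,"dy": 0,"dz": 0,"yaw": 0,"gripper": 0.4}]}}

```text
clock: 23.95
tcp_pos: [0.4956, 0.0603, 0.0374]
orientation: [-2.739, 1.536, -0.045]
contact_force: [-0.2, 0.9, -0.0]
grip_width: 0.0341
gripper_force: 0.0
```

>>> {"api": "send_rows", "payload": {"steps": [{"dx": 0,"dy": 0,"dz": -3,"yaw": 0,"gripper": 0.5},{"dx": 0,"dy": 0,"dz": -7,"yaw": 0,"gripper": 0.5},{"dx": -1,"dy": 0,"dz": -10,"yaw": 0,"gripper": 0.5},{"dx": -2.9,"dy": 0,"dz": -10,"yaw": 0,"gripper": 0.5},{"dx": -2.9,"dy": 0,"dz": -10,"yaw": 0,"gripper": 0.5}]}}

```text
clock: 24.58
tcp_pos: [0.4774, 0.0871, 0.137]
orientation: [-2.741, 1.533, -0.047]
contact_force: [-0.8, 0.6, 0.3]
grip_width: 0.043
gripper_force: 0.0
```

Run:
```python
from h import *
togo((.4800,.0848,.028),211.8)
a=np.radians(121.8);u=np.array([np.cos(a),np.sin(a),0]);n=np.array([u[1],-u[0],0]);c0=np.array([.4800,.0848,0])
for nm in ['wrist','top']:
    f=grab(nm); hsv=cv2.cvtColor(f['color'],cv2.COLOR_RGB2HSV)
    K,R,t=f['K'],f['R'],f['t']
    vv,uu=np.mgrid[0:420,0:560]; ray=np.linalg.inv(K)@np.stack([uu.ravel(),vv.ravel(),np.ones(uu.size)]); 
    X=(R.T@(ray*f['depth'].ravel()-t[:,None])).T-c0; y=X@u;x=X@n;z=X[:,2]
    g=((hsv[...,0]>45)&(hsv[...,0]<95)&(hsv[...,1]>90)).ravel()&(abs(x)<.03)&(abs(y)<.08)
    cr=((hsv[...,0]>10)&(hsv[...,0]<40)&(hsv[...,2]>110)).ravel()&(abs(x)<.012)&(abs(y)<.07)&(z>.01)
    for lo,hi in [(-.07,0),(0,.07)]:
        for q,mm in (('green',g),('cream',cr)):
            k=mm&(y>lo)&(y<hi)
            if k.sum()>5: print(nm,q,k.sum(),'y',np.percentile(y[k],[3,97]).round(4),'x',np.median(x[k]).round(4),'ztop',np.percentile(z[k],[50,95]).round(4))
```

```text
t 24.57 q [ 0.697  0.765 -1.374  2.065  0.905  1.093  2.572] p [0.4774 0.0871 0.137 ] z [ 0.026 -0.014 -1.   ] y [-0.852 -0.524 -0.015] F [-0.8  0.6  0.3] w 0.043 g 0.0
shift cm [ 0.06  0.06 10.9 ] head now -148.4 yaw -0.2
wrist green 955 y [-0.0539 -0.0205] x 0.0012 ztop [0.02   0.0219]
wrist cream 333 y [-0.057  -0.0055] x 0.0006 ztop [0.0201 0.1846]
wrist green 787 y [0.0048 0.0389] x 0.0014 ztop [0.02   0.0218]
wrist cream 220 y [0.0411 0.0547] x 0.0017 ztop [0.0203 0.0218]
top cream 356 y [-0.0364 -0.0015] x -0.0002 ztop [0.4929 0.4996]
top cream 646 y [0.002  0.0604] x -0.001 ztop [0.4781 0.4815]
```

Both cells are seated, with tops at z ≈ 22 mm and the plus ends towards the lug. I'll turn the wrist back half a turn for a better arm posture, then grip the carrier.

>>> {"api": "send_rows", "payload": {"steps": [{"dx": 0,"dy": 0,"dz": 0,"yaw": 10,"gripper": 0.55},{"dx": 0,"dy": 0,"dz": 0,"yaw": 20,"gripper": 0.55},{"dx": 0,"dy": 0,"dz": 0,"yaw": 30,"gripper": 0.55},{"dx": 0,"dy": 0,"dz": 0,"yaw": 40,"gripper": 0.55},{"dx": 0,"dy": 0,"dz": 0,"yaw": 50,"gripper": 0.55}]}}

```text
clock: 25.3
tcp_pos: [0.478, 0.0855, 0.1359]
orientation: [-1.818, 2.547, -0.039]
contact_force: [0.7, 0.8, -0.6]
grip_width: 0.0471
gripper_force: 0.0
```

>>> {"api": "send_rows", "payload": {"steps": [{"dx": 0,"dy": 0,"dz": 0,"yaw": 10,"gripper": 0.55},{"dx": 0,"dy": 0,"dz": 0,"yaw": 20,"gripper": 0.55},{"dx": 0,"dy": 0,"dz": 0,"yaw": 30,"gripper": 0.55},{"dx": 0,"dy": 0,"dz": 0,"yaw": 40,"gripper": 0.55},{"dx": 0,"dy": 0,"dz": 0,"yaw": 50,"gripper": 0.55}]}}

```text
clock: 25.92
tcp_pos: [0.478, 0.0855, 0.1359]
orientation: [-0.57, 3.068, -0.028]
contact_force: [0.7, -0.1, 0.2]
grip_width: 0.047
gripper_force: 0.0
```

>>> {"api": "send_rows", "payload": {"steps": [{"dx": 0,"dy": 0,"dz": 0,"yaw": 10,"gripper": 0.55},{"dx": 0,"dy": 0,"dz": 0,"yaw": 20,"gripper": 0.55},{"dx": 0,"dy": 0,"dz": 0,"yaw": 30,"gripper": 0.55},{"dx": 0,"dy": 0,"dz": 0,"yaw": 40,"gripper": 0.55},{"dx": 0,"dy": 0,"dz": 0,"yaw": 50,"gripper": 0.55}]}}

```text
clock: 26.55
tcp_pos: [0.4779, 0.0856, 0.1359]
orientation: [0.778, 3.016, -0.011]
contact_force: [-0.1, -0.6, 0.4]
grip_width: 0.0469
gripper_force: 0.0
```

>>> {"api": "send_rows", "payload": {"steps": [{"dx": 0,"dy": 0,"dz": 0,"yaw": 10,"gripper": 0.55},{"dx": 0,"dy": 0,"dz": 0,"yaw": 20,"gripper": 0.55},{"dx": 0,"dy": 0,"dz": 0,"yaw": 30,"gripper": 0.55},{"dx": 0,"dy": 0,"dz": 0,"yaw": 30,"gripper": 0.55},{"dx": 0,"dy": 0,"dz": 0,"yaw": 30,"gripper": 0.55}]}}

```text
clock: 27.18
tcp_pos: [0.4779, 0.0861, 0.1362]
orientation: [1.519, 2.718, 0.0]
contact_force: [-0.6, 0.9, -0.2]
grip_width: 0.0468
gripper_force: 0.0
```

Run:
```python
from h import *
togo((.4808,.0852,.06),31.8)
f=grab('wrist')
# studs: bright small blobs near lug
a=np.radians(121.8);u=np.array([np.cos(a),np.sin(a),0])
q=proj(f,np.array([.4808,.0852,.009])+.069*u); print('stud pred px',q)
g=cv2.cvtColor(f['color'],cv2.COLOR_RGB2GRAY); x0,y0=int(q[0])-16,int(q[1])-7; w=g[y0:y0+14,x0:x0+32]
print(w.max()); m=(w>90).astype('uint8'); n,l,s,c=cv2.connectedComponentsWithStats(m)
for i in range(1,n): print(s[i],c[i]+[x0,y0],pt(f,*(c[i]+[x0,y0]),.010))
```

```text
t 27.18 q [ 0.27   0.41  -0.706  2.085  0.416  0.764 -0.147] p [0.4779 0.0861 0.1362] z [ 0.025 -0.014 -1.   ] y [0.852 0.524 0.014] F [-0.6  0.9 -0.2] w 0.0468 g 0.0
shift cm [-0.04  0.1   7.63] head now 31.6 yaw -0.2
stud pred px [272.95709375 123.22298032]
190
[  0   0  12  14 105] [261.0952381  123.98095238] [0.43732697 0.13896198 0.01      ]
[ 17   0  15  14 156] [280.51923077 123.75      ] [0.44925667 0.1464619  0.01      ]
```

>>> {"api": "send_rows", "payload": {"steps": [{"dx": 0,"dy": 0,"dz": 4,"yaw": 0,"gripper": 0.5},{"dx": 0,"dy": 0,"dz": 7,"yaw": 0,"gripper": 0.5},{"dx": 0,"dy": 0,"dz": 9.5,"yaw": 0,"gripper": 0.5},{"dx": 0,"dy": 0,"dz": 10.8,"yaw": 0,"gripper": 0.5},{"dx": 0,"dy": 0,"dz": 10.8,"yaw": 0,"gripper": 0.5}]}}

```text
clock: 27.85
tcp_pos: [0.4802, 0.0849, 0.028]
orientation: [1.522, 2.717, -0.001]
contact_force: [-0.0, -0.4, 0.3]
grip_width: 0.0424
gripper_force: 0.0
```

>>> {"api": "send_rows", "payload": {"steps": [{"dx": 0,"dy": 0,"dz": 0,"yaw": 0,"gripper": 0.3},{"dx": 0,"dy": 0,"dz": 0,"yaw": 0,"gripper": 0.2},{"dx": 0,"dy": 0,"dz": 0,"yaw": 0,"gripper": 0.15},{"dx": 0,"dy": 0,"dz": 0,"yaw": 0,"gripper": 0.15}], "force": 50}}

```text
clock: 28.35
tcp_pos: [0.4812, 0.0852, 0.0296]
orientation: [1.522, 2.714, 0.002]
contact_force: [-1.3, 0.4, 7.6]
grip_width: 0.0235
gripper_force: 49.9
```

```bash
python3 -c "from h import *;st()"
```

```text
t 28.35 q [ 0.138  0.586 -0.557  2.135  0.627  0.562 -0.335] p [0.4812 0.0852 0.0296] z [ 0.027 -0.013 -1.   ] y [0.853 0.522 0.016] F [-1.3  0.4  7.6] w 0.0235 g 49.9
```

>>> {"api": "send_rows", "payload": {"steps": [{"dx": 0,"dy": 0,"dz": -0.8,"yaw": 0,"gripper": 0.15},{"dx": 0,"dy": 0,"dz": -2.5,"yaw": 0,"gripper": 0.15},{"dx": 0,"dy": 0,"dz": -5,"yaw": 0,"gripper": 0.15},{"dx": 0,"dy": 0,"dz": -8,"yaw": 0,"gripper": 0.15},{"dx": 0,"dy": 0,"dz": -11,"yaw": 0,"gripper": 0.15}]}}

```text
clock: 28.98
tcp_pos: [0.4776, 0.0865, 0.1404]
orientation: [1.522, 2.715, 0.001]
contact_force: [0.4, 0.2, -1.3]
grip_width: 0.0237
gripper_force: 49.1
```

>>> {"api": "send_rows", "payload": {"steps": [{"dx": 0,"dy": 0,"dz": -3,"yaw": 3,"gripper": 0.15},{"dx": 0,"dy": 0,"dz": -6.5,"yaw": 8,"gripper": 0.15},{"dx": 0,"dy": 0,"dz": -10,"yaw": 13,"gripper": 0.15},{"dx": 0,"dy": 0,"dz": -13.5,"yaw": 18,"gripper": 0.15},{"dx": 0,"dy": 0,"dz": -17,"yaw": 23,"gripper": 0.15}]}}

```text
clock: 29.6
tcp_pos: [0.4727, 0.089, 0.3105]
orientation: [2.036, 2.355, 0.01]
contact_force: [0.8, 0.1, -1.3]
grip_width: 0.0237
gripper_force: 49.1
```

>>> {"api": "send_rows", "payload": {"steps": [{"dx": 0,"dy": 0,"dz": -3.5,"yaw": 5,"gripper": 0.15},{"dx": 0,"dy": 0,"dz": -7,"yaw": 10,"gripper": 0.15},{"dx": 0,"dy": 0,"dz": -10.5,"yaw": 16,"gripper": 0.15},{"dx": 0,"dy": 0,"dz": -14,"yaw": 22,"gripper": 0.15},{"dx": 0,"dy": 0,"dz": -17,"yaw": 27,"gripper": 0.15}]}}

```text
clock: 30.22
tcp_pos: [0.4681, 0.0917, 0.4806]
orientation: [2.531, 1.816, 0.021]
contact_force: [0.9, -0.4, -1.0]
grip_width: 0.0238
gripper_force: 49.1
```

Run:
```python
from h import *
togo((.5,-.16,.62))
f=grab('wrist'); save(f,'w8.png',s=1.4)
hsv=cv2.cvtColor(f['color'],cv2.COLOR_RGB2HSV)
g=(hsv[...,0]>45)&(hsv[...,0]<95)&(hsv[...,1]>90)&(f['depth']<.3); print(g.sum())
ks=np.argwhere(g); print(ks.min(0),ks.max(0),ks.mean(0))
```

```text
t 30.23 q [ 0.353  0.035 -0.7    1.64   0.045  1.455 -0.677] p [0.4681 0.0917 0.4806] z [ 0.026 -0.013 -1.   ] y [ 0.947 -0.32   0.029] F [ 0.9 -0.4 -1. ] w 0.0238 g 49.1
shift cm [-22.89  11.48 -13.51] head now -18.7 yaw None
4142
[178 174] [419 292] [290.05070014 275.24722356]
```

>>> {"api": "send_rows", "payload": {"steps": [{"dx": -2,"dy": 1,"dz": -1.2,"yaw": 0,"gripper": 0.15},{"dx": -4.5,"dy": 2.2,"dz": -2.6,"yaw": 0,"gripper": 0.15},{"dx": -7,"dy": 3.5,"dz": -4,"yaw": 0,"gripper": 0.15},{"dx": -9.5,"dy": 4.8,"dz": -5.5,"yaw": 0,"gripper": 0.15},{"dx": -12,"dy": 6,"dz": -7,"yaw": 0,"gripper": 0.15}]}}

```text
clock: 30.9
tcp_pos: [0.4852, -0.041, 0.5517]
orientation: [2.528, 1.821, 0.02]
contact_force: [1.3, 0.3, -0.9]
grip_width: 0.0239
gripper_force: 49.1
```

>>> {"api": "send_rows", "payload": {"steps": [{"dx": -2.4,"dy": 1.2,"dz": -1.4,"yaw": 0,"gripper": 0.15},{"dx": -4.8,"dy": 2.4,"dz": -2.8,"yaw": 0,"gripper": 0.15},{"dx": -7.2,"dy": 3.6,"dz": -4.2,"yaw": 0,"gripper": 0.15},{"dx": -9.6,"dy": 4.8,"dz": -5.6,"yaw": 0,"gripper": 0.15},{"dx": -11,"dy": 5.5,"dz": -6.6,"yaw": 0,"gripper": 0.15}]}}

```text
clock: 31.52
tcp_pos: [0.5007, -0.1625, 0.6197]
orientation: [2.53, 1.819, 0.02]
contact_force: [0.5, 0.6, -0.1]
grip_width: 0.0236
gripper_force: 49.1
```

>>> {"api": "send_rows", "payload": {"steps": [{"dx": 0,"dy": 0,"dz": -3.5,"yaw": 0,"gripper": 0.15},{"dx": 0,"dy": 0,"dz": -7,"yaw": 0,"gripper": 0.15},{"dx": 0,"dy": 0,"dz": -10.5,"yaw": 0,"gripper": 0.15},{"dx": 0,"dy": 0,"dz": -14,"yaw": 0,"gripper": 0.15},{"dx": 0,"dy": 0,"dz": -17.5,"yaw": 0,"gripper": 0.15}]}}

```text
clock: 32.15
tcp_pos: [0.5042, -0.1599, 0.6971]
orientation: [2.518, 1.816, 0.009]
contact_force: [0.8, -0.6, -2.0]
grip_width: 0.0237
gripper_force: 50.0
```

```bash
python3 -c "from h import *;st()"
```

```text
t 32.15 q [-0.1    0.135  0.346  1.068 -0.028  1.915 -0.089] p [ 0.5042 -0.1599  0.6971] z [ 0.026 -0.027 -0.999] y [ 0.948 -0.316  0.033] F [ 0.8 -0.6 -2. ] w 0.0237 g 50.0
```

>>> {"api": "send_rows", "payload": {"steps": [{"dx": 0,"dy": 1,"dz": -3.5,"yaw": 0,"gripper": 0.15},{"dx": 0,"dy": 2,"dz": -7,"yaw": 0,"gripper": 0.15},{"dx": 0,"dy": 3,"dz": -10.5,"yaw": 0,"gripper": 0.15},{"dx": 0,"dy": 4,"dz": -14,"yaw": 0,"gripper": 0.15},{"dx": 0,"dy": 5,"dz": -17.5,"yaw": 0,"gripper": 0.15}]}}

```text
clock: 32.78
tcp_pos: [0.5168, -0.1601, 0.7402]
orientation: [2.453, 1.77, 0.086]
contact_force: [0.1, -0.6, -1.1]
grip_width: 0.0238
gripper_force: 50.0
```

```bash
python3 -c "from h import *;st()"
```

```text
t 32.77 q [-0.258  0.143  0.543  0.977 -0.049  1.916 -0.064] p [ 0.5168 -0.1601  0.7402] z [ 0.113 -0.061 -0.992] y [ 0.942 -0.311  0.127] F [ 0.1 -0.6 -1.1] w 0.0238 g 50.0
```

>>> {"api": "send_rows", "payload": {"steps": [{"dx": 0,"dy": 1,"dz": -4,"yaw": 0,"gripper": 0.15},{"dx": 0,"dy": 2,"dz": -8,"yaw": 0,"gripper": 0.15},{"dx": 0,"dy": 3,"dz": -12,"yaw": 0,"gripper": 0.15},{"dx": 0,"dy": 4,"dz": -16,"yaw": 0,"gripper": 0.15},{"dx": 0,"dy": 5,"dz": -20,"yaw": 0,"gripper": 0.15}]}}

```text
clock: 33.4
tcp_pos: [0.5146, -0.154, 0.7911]
orientation: [2.376, 1.72, 0.175]
contact_force: [-0.3, 0.5, -0.5]
grip_width: 0.0237
gripper_force: 50.0
```

```bash
python3 -c "from h import *;st()"
```

```text
t 33.4 q [-0.647  0.16   1.065  0.907 -0.144  1.915  0.013] p [ 0.5146 -0.154   0.7911] z [ 0.213 -0.094 -0.972] y [ 0.925 -0.302  0.232] F [-0.3  0.5 -0.5] w 0.0237 g 50.0
```

>>> {"api": "send_rows", "payload": {"steps": [{"dx": 0,"dy": 2.5,"dz": -3,"yaw": 0,"gripper": 0.15},{"dx": 0,"dy": 5,"dz": -6,"yaw": 0,"gripper": 0.15},{"dx": 0,"dy": 7.5,"dz": -9,"yaw": 0,"gripper": 0.15},{"dx": 0,"dy": 10,"dz": -12,"yaw": 0,"gripper": 0.15},{"dx": 0,"dy": 12.5,"dz": -15,"yaw": 0,"gripper": 0.15}]}}

```text
clock: 34.02
tcp_pos: [0.5273, -0.1329, 0.8672]
orientation: [2.245, 1.627, 0.3]
contact_force: [0.4, -0.6, -1.0]
grip_width: 0.0238
gripper_force: 50.0
```

```bash
python3 -c "from h import *;st()"
```

```text
t 34.02 q [-0.036  0.129  0.127  0.701  0.115  1.915 -0.17 ] p [ 0.5273 -0.1329  0.8672] z [ 0.369 -0.157 -0.916] y [ 0.873 -0.279  0.4  ] F [ 0.4 -0.6 -1. ] w 0.0238 g 50.0
```

Tilt reached: 0.41 rad, with the carrier's length at heading 71°. Now I'll refine the lens position and axis from depth.

Run:
```python
from h import *
for nm in ['top','scene','wrist']:
    f=load(nm) if nm=='top' else grab(nm)
    K,R,t=f['K'],f['R'],f['t']
    vv,uu=np.mgrid[0:420,0:560]; ray=np.linalg.inv(K)@np.stack([uu.ravel(),vv.ravel(),np.ones(uu.size)])
    X=(R.T@(ray*f['depth'].ravel()-t[:,None])).T
    k=(f['depth'].ravel()>0)&(np.hypot(X[:,0]-.705,X[:,1]-.14)<.06)&(X[:,2]>.02)&(X[:,2]<.14)
    Y=X[k]; print(nm,len(Y)); 
    if len(Y)<30: continue
    b=Y[Y[:,2]>.085]; print(' >85mm',len(b),b.mean(0).round(4),b.min(0).round(3),b.max(0).round(3))
    # RANSAC plane among points z>.05, with normal tilt near .4
    rng=np.random.default_rng(0); Z=Y[Y[:,2]>.05]; best=(0,)
    for _ in range(3000):
        p=Z[rng.choice(len(Z),3,replace=False)]; n=np.cross(p[1]-p[0],p[2]-p[0]); L=np.linalg.norm(n)
        if L<1e-6: continue
        n/=L; n*=np.sign(n[2])
        if abs(np.arccos(min(1,n[2]))-.4)>.12: continue
        inl=abs((Z-p[0])@n)<.0015
        if inl.sum()>best[0]: best=(inl.sum(),n,inl)
    if best[0]:
        q=Z[best[2]]; n=np.linalg.svd(q-q.mean(0))[2][2]; n*=np.sign(n[2]); print(' plane',best[0],n.round(3),'lean head',np.degrees(np.arctan2(n[1],n[0])).round(1),'ctr',q.mean(0).round(4))
    top=Z[np.argsort(-Z[:,2])[:60]]; print(' top60',top.mean(0).round(4))
    if nm=='top':
        c=f['color'].copy(); cr=c[125:175,285:325,:].mean(2).astype(int)
        for v in range(133,156,2): print(v,' '.join(f'{x:3d}' for x in c[v,292:322].mean(1).astype(int)))
        for v in range(133,156,2): print(v,' '.join(f'{int(1000*X[v*560+u_,2]):3d}' for u_ in range(292,322)))
```

```text
top 497
 >85mm 173 [0.7115 0.1384 0.0975] [0.696 0.122 0.089] [0.729 0.155 0.106]
 plane 93 [-0.322  0.079  0.944] lean head 166.2 ctr [0.7259 0.1329 0.0698]
 top60 [0.7171 0.1364 0.1014]
133 104 108 111 108 110 113  99 111 117 125 125 123 118 115 114 105  98  89  91  96  91  72  50  51  75 135 168 175 138  96
135 104 110 111  96 108 107 106 119 125 125 122 126 113  93  88  85  89  96 112 118 120 119 111  99  91  95  91 128 119  81
137 106 111  98  96 111 100  94 100  91  78  65  55  48  50  55  54  57  51  54  68 101 117 124 125 126 128 119 150 174 131
139 108 110  96 102 107  91  84  82  71  57  46  65  92  99 102 102  91  71  54  53  51  87 115 126 127 127 108 154 180 175
141 111 110 117 118  92  83  85  76  59  67  98 115 118 116 115 118 117 115 110  78  48  53 106 124 126 119 150 179 155 162
143 111 106  95  94  86  86  84  66  58  93 115 116 117 118 116 117 116 114 116  96  65  57 104 124 126 117 159 156 145 165
145 109 100  83  79  86  85  85  72  57  99 116 116 117 116 117 116 116 117 117  95  66  81 112 125 114 148 181 144 151 176
147 109 110 103  96  86  78  79  80  65  62 
[... 1569 characters left out ...]
49  11   7   9   9   7   8   3   6   5  11  91  89  93  94  90  94  92  89  90  63  68  61  65  64  42  46   8   9   5  -2
151   9   7   6   7   4   7   4   7   5   8   5   6   4  10   4   4   3   9   9  63  60  64  59  23  22   5   4   8   8   2
153   9  10  12   6   9   2   7   4   7   8   1   4  12   7   8   8   7   5   8   8   7  10   5   7   5   4   8   6   0  -1
155   5   4   9   8   8   6   6   6   4  10   7   9  10   4   8   4   6   8   7   8   6   4   9   5   6   7   6   3  -2   0
scene 0
wrist 140<stdin>:10: RuntimeWarning: Mean of empty slice.
  ret = um.true_divide(
Traceback (most recent call last):
ValueError: zero-size array to reduction operation minimum which has no identity
```

>>> {"api": "send_rows", "payload": {"steps": [{"dx": 1.5,"dy": -0.5,"dz": 1,"yaw": 0,"gripper": 0.15},{"dx": 4.5,"dy": -1.6,"dz": 2.4,"yaw": 0,"gripper": 0.15},{"dx": 8,"dy": -2.9,"dz": 4.2,"yaw": 0,"gripper": 0.15},{"dx": 11.5,"dy": -4.1,"dz": 6,"yaw": 0,"gripper": 0.15},{"dx": 15,"dy": -5.4,"dz": 8,"yaw": 0,"gripper": 0.15}]}}

```text
clock: 34.75
tcp_pos: [0.5575, 0.0122, 0.7659]
orientation: [2.246, 1.627, 0.298]
contact_force: [1.2, -0.5, -1.1]
grip_width: 0.0234
gripper_force: 50.0
```

>>> {"api": "send_rows", "payload": {"steps": [{"dx": 3,"dy": -1.1,"dz": 1.6,"yaw": 0,"gripper": 0.15},{"dx": 6,"dy": -2.2,"dz": 3.2,"yaw": 0,"gripper": 0.15},{"dx": 9,"dy": -3.3,"dz": 4.8,"yaw": 0,"gripper": 0.15},{"dx": 12,"dy": -4.4,"dz": 6.4,"yaw": 0,"gripper": 0.15},{"dx": 15,"dy": -5.4,"dz": 8,"yaw": 0,"gripper": 0.15}]}}

```text
clock: 35.38
tcp_pos: [0.5876, 0.1566, 0.6657]
orientation: [2.246, 1.627, 0.297]
contact_force: [0.5, -0.5, -1.2]
grip_width: 0.0236
gripper_force: 49.9
```

>>> {"api": "send_rows", "payload": {"steps": [{"dx": 0,"dy": 0,"dz": 0,"yaw": 0,"gripper": 0.15},{"dx": 0,"dy": 0,"dz": 0,"yaw": 0,"gripper": 0.15}]}}

```text
clock: 35.62
tcp_pos: [0.5877, 0.1552, 0.6674]
orientation: [2.246, 1.625, 0.299]
contact_force: [-0.0, 0.1, -0.6]
grip_width: 0.0236
gripper_force: 50.0
```

Run:
```python
from h import *
togo((.6584,.1579,.2356)); togo((.62,.16,.32))
```

```text
t 35.62 q [-0.406  0.111 -0.137  1.207  0.346  1.573 -0.813] p [0.5877 0.1552 0.6674] z [ 0.369 -0.158 -0.916] y [ 0.873 -0.28   0.4  ] F [-0.   0.1 -0.6] w 0.0236 g 50.0
shift cm [  4.   -11.16  42.12] head now -17.8 yaw None
t 35.62 q [-0.406  0.111 -0.137  1.207  0.346  1.573 -0.813] p [0.5877 0.1552 0.6674] z [ 0.369 -0.158 -0.916] y [ 0.873 -0.28   0.4  ] F [-0.   0.1 -0.6] w 0.0236 g 50.0
shift cm [  2.68 -11.2   32.94] head now -17.8 yaw None
```

>>> {"api": "send_rows", "payload": {"steps": [{"dx": 0.2,"dy": -0.8,"dz": 2,"yaw": 0,"gripper": 0.15},{"dx": 0.5,"dy": -1.9,"dz": 5.5,"yaw": 0,"gripper": 0.15},{"dx": 0.8,"dy": -3.1,"dz": 9,"yaw": 0,"gripper": 0.15},{"dx": 1.1,"dy": -4.3,"dz": 12.5,"yaw": 0,"gripper": 0.15},{"dx": 1.4,"dy": -5.6,"dz": 16.5,"yaw": 0,"gripper": 0.15}]}}

```text
clock: 36.25
tcp_pos: [0.6045, 0.1576, 0.4942]
orientation: [2.246, 1.623, 0.304]
contact_force: [1.1, 0.7, -1.6]
grip_width: 0.0237
gripper_force: 49.9
```

>>> {"api": "send_rows", "payload": {"steps": [{"dx": 0.2,"dy": -1.1,"dz": 3.5,"yaw": 0,"gripper": 0.15},{"dx": 0.5,"dy": -2.2,"dz": 7,"yaw": 0,"gripper": 0.15},{"dx": 0.8,"dy": -3.4,"dz": 10.5,"yaw": 0,"gripper": 0.15},{"dx": 1.1,"dy": -4.5,"dz": 14,"yaw": 0,"gripper": 0.15},{"dx": 1.3,"dy": -5.6,"dz": 16.5,"yaw": 0,"gripper": 0.15}]}}

```text
clock: 36.88
tcp_pos: [0.6208, 0.1593, 0.3191]
orientation: [2.247, 1.623, 0.3]
contact_force: [-0.3, 0.0, -1.4]
grip_width: 0.0236
gripper_force: 49.9
```

>>> {"api": "send_rows", "payload": {"steps": [{"dx": 0,"dy": 0,"dz": 0,"yaw": 0,"gripper": 0.15},{"dx": 0,"dy": 0,"dz": 0,"yaw": 0,"gripper": 0.15}]}}

```text
clock: 37.12
tcp_pos: [0.6213, 0.1608, 0.3218]
orientation: [2.245, 1.624, 0.304]
contact_force: [-0.3, -0.2, -0.4]
grip_width: 0.0237
gripper_force: 49.9
```

Run:
```python
from h import *
togo((.6584,.1579,.2356))
f=grab('wrist'); save(f,'w9.png',s=1.4)
K,R,t=f['K'],f['R'],f['t']
vv,uu=np.mgrid[0:420,0:560]; ray=np.linalg.inv(K)@np.stack([uu.ravel(),vv.ravel(),np.ones(uu.size)])
X=(R.T@(ray*f['depth'].ravel()-t[:,None])).T
k=(f['depth'].ravel()>0)&(np.hypot(X[:,0]-.714,X[:,1]-.14)<.05)&(X[:,2]>.04)&(X[:,2]<.13)
Y=X[k]; print(len(Y)); print(Y.min(0),Y.max(0)) if len(Y) else 0
b=Y[Y[:,2]>.088]; print(len(b),b.mean(0) if len(b) else 0)
```

```text
t 37.12 q [-0.391  0.24  -0.131  1.804  0.465  0.89  -1.091] p [0.6213 0.1608 0.3218] z [ 0.372 -0.156 -0.915] y [ 0.872 -0.28   0.402] F [-0.3 -0.2 -0.4] w 0.0237 g 49.9
shift cm [ 1.18 -0.15  9.31] head now -17.8 yaw None
0
0 0
```

>>> {"api": "send_rows", "payload": {"steps": [{"dx": 0.3,"dy": 0,"dz": 2.5,"yaw": 0,"gripper": 0.15},{"dx": 0.6,"dy": 0,"dz": 5,"yaw": 0,"gripper": 0.15},{"dx": 0.9,"dy": -0.1,"dz": 7.2,"yaw": 0,"gripper": 0.15},{"dx": 1.2,"dy": -0.15,"dz": 8.8,"yaw": 0,"gripper": 0.15},{"dx": 1.2,"dy": -0.15,"dz": 9.3,"yaw": 0,"gripper": 0.15}]}}

```text
clock: 37.8
tcp_pos: [0.6573, 0.1585, 0.2327]
orientation: [2.245, 1.627, 0.299]
contact_force: [0.6, 0.6, -0.5]
grip_width: 0.0237
gripper_force: 49.9
```

>>> {"api": "send_rows", "payload": {"steps": [{"dx": 0,"dy": 0,"dz": 0,"yaw": 0,"gripper": 0.15},{"dx": 0,"dy": 0,"dz": 0,"yaw": 0,"gripper": 0.15},{"dx": 0,"dy": 0,"dz": 0,"yaw": 0,"gripper": 0.15},{"dx": 0,"dy": 0,"dz": 0,"yaw": 0,"gripper": 0.15}]}}

```text
clock: 38.3
tcp_pos: [0.6573, 0.1586, 0.234]
orientation: [2.245, 1.626, 0.301]
contact_force: [0.1, -0.0, -0.2]
grip_width: 0.0237
gripper_force: 50.0
```

Run:
```python
from h import *
o,Rt=st()
f=grab('wrist'); hsv=cv2.cvtColor(f['color'],cv2.COLOR_RGB2HSV)
K,R,t=f['K'],f['R'],f['t']
vv,uu=np.mgrid[0:420,0:560]; ray=np.linalg.inv(K)@np.stack([uu.ravel(),vv.ravel(),np.ones(uu.size)])
X=(R.T@(ray*f['depth'].ravel()-t[:,None])).T; T=(X-o['tcp_pos'])@Rt
g=((hsv[...,0]>45)&(hsv[...,0]<95)&(hsv[...,1]>90)).ravel()&(abs(T[:,0])<.08)&(abs(T[:,1])<.01)&(abs(T[:,2])<.04)
cr=((hsv[...,0]>10)&(hsv[...,0]<40)&(hsv[...,2]>90)&(hsv[...,1]>40)).ravel()&(abs(T[:,0])<.08)&(abs(T[:,1])<.01)&(abs(T[:,2])<.03)
for n,m in(('g',g),('cr',cr)):
    A=T[m]; print(n,len(A))
    for lo in np.arange(-.06,.06,.01):
        q=A[(A[:,0]>lo)&(A[:,0]<lo+.01)]
        if len(q)>8: print(lo.round(2),len(q),np.median(q[:,1]).round(4),np.percentile(q[:,2],10).round(4))
# lens seen?
k=(f['depth'].ravel()>0)&(np.hypot(X[:,0]-.714,X[:,1]-.14)<.03)&(X[:,2]>.05)&(X[:,2]<.12);print(k.sum(),X[k].mean(0) if k.any() else '')
L=np.array([.714,.140,.098]); cz=np.array([-.372,.114,.921]); u=o['tcp_pos']+.0296*Rt[:,2]-L; print('dist',u@cz,'off axis',u-u@cz*cz, 'angle',np.arccos(-Rt[:,2]@cz))
```

```text
t 38.3 q [-0.39   0.38  -0.099  1.824  0.536  0.738 -1.158] p [0.6573 0.1586 0.234 ] z [ 0.37  -0.156 -0.916] y [ 0.873 -0.279  0.401] F [ 0.1 -0.  -0.2] w 0.0237 g 50.0
g 4122
-0.06 170 -0.0007 0.0096
-0.05 419 -0.0017 0.0093
-0.04 420 -0.0017 0.009
-0.03 454 -0.0016 0.0088
-0.02 67 -0.0016 0.0087
-0.01 172 -0.0029 0.01
0.0 234 -0.0023 0.008
0.01 609 -0.0019 0.0078
0.02 649 -0.0019 0.0076
0.03 704 -0.0018 0.0073
0.04 99 -0.0021 0.0069
0.05 125 -0.0045 0.0082
cr 2245
-0.03 10 -0.0095 0.0224
-0.02 419 -0.0016 0.0085
-0.01 318 -0.0015 0.0084
0.0 65 0.0013 0.0107
0.04 675 -0.0021 0.0069
0.05 362 -0.0017 0.007
0 
dist 0.11891471916718621 off axis [-0.00154116  0.0003937  -0.00062229] angle 0.0468866339760558
```

```bash
python3 -c "
from bench import workorder
print(workorder.hand_in())"
```

```text
the job is handed in; nothing more can be done
None
```

I put both cells in the carrier with their plus ends towards the lug and handed the job in at 38 s with the arm still holding the carrier. By my own measurements its underside is about 119 mm from the lens, within 2 mm of the axis and 0.05 rad of square; the hand-in gave no verdict, and I did not recheck the 9 V battery, loupe and screwdriver at the end.

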